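Fetch the orange tray from the stack and load the spawn-tin dispenser

ROBOT

A 6-joint arm with a two-finger parallel gripper is mounted at the origin on the work surface. World frame = base frame: x ahead of the robot, y to its left, z up, the work surface at z = 0. Lengths are in mm, angles in rad, forces in N, time in s.
With the tool pointing down it reaches from about 350 to 775 mm from the base axis. Payload 7.3 kg.
Tool frame: the origin (TCP) lies midway between the tips of the shut fingers; the grasp point (between the pads) lies 19 mm behind it; x points along the fingers, y is the direction in which the jaws open and shut, and the axes are right-handed (so a half turn about x gives the same grasp; the last joint's range is limited). The gripper opens to 92 mm and grips with 3 to 60 N. Pads are 19 mm wide; open, the fingers measure 130 mm over their backs; the gripper's body (75 mm by 190 mm) begins 47 mm behind the grasp point.
Start: joints at [1.07, 0.342, 1.524, -0, 1.275, -0.146], TCP at [182.374, 492.328, 206.741] pointing down, gripper open.
Joint ranges: [-2.53, 2.53], [-0.77, 2.02], [0.04, 2.7], [-1, 4.14], [0.28, 2.66], [-3.11, 3.11]. Speed limits (rad/s): [2.57, 2.57, 3.14, 3.14, 3.14, 3.14].

INTERFACE

Orientations are given as [roll, pitch, yaw] about the fixed x, y, z axes, in that order (R = Rz(yaw) Ry(pitch) Rx(roll)).
In Python, from plant import bot gives the robot as it stands. The module is installed in compiled form; this text tells all that it offers.
- The arm moves only by the shell command python3 -m handwheel 'ROWS' [OPENING]. ROWS is JSON, a list that holds one entry, the list of rows, each a list of 4 numbers: the shift along the tool's x, y, z in cm, then the turn about the tool's x in rad. A call has 1 to 8 rows; each row shifts and turns the commanded pose from where the row before left it, along the tool's axes as they then stand; what a row does not reach is not made up. A row lasts 1/12 s, in which the tool goes at most 41.7 mm and 7.16 degrees, less where a joint would pass 70% of its speed; a pose out of reach is approached as far as the arm can. A call is refused whole if a number of a shift passes 4.17 or a number of a turn 0.125, either way. A call with a gripper value outside its range is refused whole. OPENING is the opening, from 0 (shut) to 1 (fully open), set as the call begins (- or left out, the last holds). The fingers move at their own pace and stop on an object; the grip force is fixed at half the most. Time passes only in rows, so rows that do not move let the fingers close. It gives the time, the measured TCP pose, the force and the opening at its end, in the units of the state.
- bot.get_obs(): the state, without advancing time (a new reading comes with each control period).
- bot.capture(name): name is "scene" or "top" or "wrist"; returns (picture, depth): 400x640x3 uint8, red, green, blue; 400x640 float32, mm along the optical axis (not along the pixel's ray), 0 where there is no reading.
- bot.camera_model(name): a dict with "fx", "fy", "cx", "cy" (pixels), "position" and "rotation" of the camera in the world. Camera axes: x right, y down, z forward; pixel columns grow to the right and rows downward; lengths in mm; the calibration is good to about 2 mm. A picture is of the moment at which its call begins: read the wrist's pose just before it. camera_model takes no time and is no camera call; for the wrist camera it gives the pose at the moment of the call.
- bot.close_job(): hands the job in, once; it reports no verdict.
Trained networks look in the newest picture that a camera, given by its name, has taken for a name from the list of things; names that differ only in an ending like _2 or _b are one class to them, and where a whole thing is asked for, a point or a joint stands for the part that bears it (a point fixed in the world has none). Each returns a list of dicts, best first, with "conf" (0 to 1); they miss things now and then, are a little off and sometimes report something else, mostly with a low value. They report only what shows in the picture. A call takes as long as a camera call. They do not tell look-alikes from the thing itself.
- bot.find_in(camera, label): "bbox" ([left, top, width, height] in pixels, round what is visible of it).
- bot.spot_point(camera, label): "point" ([column, row] in pixels: a listed point, or the origin of a listed thing).
The state is a dict: "time": time; "joint_positions": joint angles; "dq": joint speeds; "tau": joint torques, N m; "tool_pos": TCP position; "tcp_rot": TCP orientation; "contact_force": force on the tool from outside, world axes, zero at the start; "moment": the same for the moment, N m; "grip_width": finger opening in mm.
Only numpy, scipy, OpenCV 4.12 (cv2) and the standard library are available. Lean on these libraries where they do the work, as an engineer would, in place of code of your own. Each camera call takes 0.05 s, during which the arm holds its last target.

TASK

Get the spawn dispenser ready: lift the white and blue trays off the stack, set the orange tray flat in the dispenser's outlined tray bay, square to it, and put the blue and then the white tray back squarely on the grey one, which stays where it is. Load all the spawn tins on the table into the dispenser's magazine, lids up, so that they will come out from the bottom in the order red, yellow, green, blue, white (some colours may be missing today). Do not drag the orange tray out from under the others, and leave the timer, jar, cup and brush where they are.

Things in the scene. Friction and masses are not known exactly. Their poses are not given: they have to be found in the camera images.
- tray_grey: Grey open plastic tray, 130 mm long (its x) x 110 wide (y) x 42 tall, walls and floor 4 mm. A rib 12 mm thick along x through its middle, as high as the rim, leaves a 45 mm wide lane each side: pinch the rib's middle from above to carry it level. Origin: centre of the underside, z up. Bottom of the stack, on the mat; 0.4 kg. Trays stack flat, without interlocking, 42 mm each.
- tray_orange: Orange open plastic tray, 130 mm long (its x) x 110 wide (y) x 42 tall, walls and floor 4 mm. A rib 12 mm thick along x through its middle, as high as the rim, leaves a 45 mm wide lane each side: pinch the rib's middle from above to carry it level. Origin: centre of the underside, z up. Starts second from the bottom, on the grey tray; about 0.22 kg, empty.
- tray_blue: Blue open plastic tray, 130 mm long (its x) x 110 wide (y) x 42 tall, walls and floor 4 mm. A rib 12 mm thick along x through its middle, as high as the rim, leaves a 45 mm wide lane each side: pinch the rib's middle from above to carry it level. Origin: centre of the underside, z up. Starts third, on the orange tray; mushrooms in the lanes' ends are look only.
- tray_white: White open plastic tray, 130 mm long (its x) x 110 wide (y) x 42 tall, walls and floor 4 mm. A rib 12 mm thick along x through its middle, as high as the rim, leaves a 45 mm wide lane each side: pinch the rib's middle from above to carry it level. Origin: centre of the underside, z up. Starts on top, on the blue tray; mushrooms in the lanes' ends are look only.
- setdown (a point): Centre of the white-outlined free place on the fixed black rubber mat (330 x 140 x 6 mm), on its top face, 6 mm above the table; x along the mat towards the stack, whose centre is about 170 mm away. A handy place to set trays down for a while.
- dispenser: Fixed tin dispenser, a grey base plate 330 x 140 x 6 mm with the tray bay at its -x end and a green plinth with the upright magazine at its +x end. Origin: centre of the plate's underside, x from bay to magazine.
- bay (a point): Centre of the orange-outlined tray bay on the dispenser's base plate, on the plate's top face 6 mm above the table. The 130 mm side of the tray goes along the dispenser's x. The outline lies 6 mm outside the tray all round; there are no guides.
- magazine (a point): Centre of the magazine's floor, 55 mm above the table, z up. Four corner guides 157 mm tall from here hold flat tins on one axis, 2.5 mm play; yellow flared plates above form a mouth up to 173 mm above here. Slots 43 mm wide between the guides, facing the dispenser's x and y, let fingers pass. Tins sink by their weight onto one another. The front gate stays shut.
- tin_red: Flat round spawn tin, 56 mm diameter x 32 mm tall, aluminium with a red lid, about 0.12 kg, standing flat on the table between mat and dispenser; may be absent. Origin: centre of its underside, z up. Loading order: first, lowest.
- tin_yellow: Flat round spawn tin, 56 mm diameter x 32 mm tall, aluminium with a yellow lid, about 0.12 kg, standing flat on the table between mat and dispenser; may be absent. Origin: centre of its underside, z up. Loading order: after red.
- tin_green: Flat round spawn tin, 56 mm diameter x 32 mm tall, aluminium with a green lid, about 0.12 kg, standing flat on the table between mat and dispenser; may be absent. Origin: centre of its underside, z up. Loading order: after yellow.
- tin_blue: Flat round spawn tin, 56 mm diameter x 32 mm tall, aluminium with a blue lid, about 0.12 kg, standing flat on the table between mat and dispenser; may be absent. Origin: centre of its underside, z up. Loading order: after green.
- tin_white: Flat round spawn tin, 56 mm diameter x 32 mm tall, aluminium with a white lid, about 0.12 kg, standing flat on the table between mat and dispenser; may be absent. Origin: centre of its underside, z up. Loading order: last, uppermost.
- timer: Black kitchen timer, 50 x 40 x 16 mm, among the tins. A bystander: leave where it is. Origin: centre of its underside.
- jar: Amber jar, 80 mm diameter x 110 mm tall, at the back. A bystander: leave where it is. Origin: centre of its underside.
- brush: Brush lying at the front right of the table. A bystander: leave where it is. Origin: centre of its underside.
- cup: Green cup, 80 mm diameter x 80 mm tall, at the back. A bystander: leave where it is. Origin: centre of its underside.
Mind the look-alikes: they are no part of the job. Leave any black or purple look-alike of the tin_red alone.

How it is judged (in metres and radians):
On the way, in this order (a step that is already met when the one before it is completed fails the run):
1. the white and blue trays are off the orange one, which still lies on the grey tray (horizontal distance between each of tray_white, tray_blue and tray_orange above 0.1 m and horizontal distance between tray_orange and tray_grey below 0.05 m and z of tray_orange in the frame of tray_grey between 0.03 and 0.06 m), for 0.2 s.
2. the orange tray stands flat in the bay, released (horizontal distance between tray_orange and bay below 0.015 m and z of tray_orange in the frame of bay below 0.006 m and angle between the x axis of tray_orange and the x axis of dispenser, either way round below 0.2 rad and angle between tray_orange's own z axis and vertical below 0.08 rad and linear speed of tray_orange below 0.02 m/s and contact force between tray_orange and the fingers below 0.2 N), for 0.3 s.
At the end, for the whole second after the job is handed in: Orange tray flat in the bay, blue on grey and white on blue (each within 15 mm, 0.2 rad); grey within 40 mm of its start; every present tin flat in the magazine, lid up (9 mm, 0.15 rad), sunk down, red, yellow, green, blue, white from the bottom; all released and at rest (all of step 2 and horizontal distance between tray_blue and tray_grey below 0.015 m and z of tray_blue in the frame of tray_grey between 0.036 and 0.048 m and angle between the x axis of tray_blue and the x axis of tray_grey, either way round below 0.2 rad and angle between each of tray_blue, tray_white's own z axis and vertical below 0.08 rad and horizontal distance between tray_white and tray_blue below 0.015 m and z of tray_white in the frame of tray_blue between 0.036 and 0.048 m and angle between the x axis of tray_white and the x axis of tray_blue, either way round below 0.2 rad and distance of tray_grey from where it was at the start of the episode below 0.04 m and linear speed of each of tray_blue, tray_white, tin_red, tin_yellow, tin_green, tin_blue, tin_white below 0.02 m/s and horizontal distance between each of tin_red, tin_yellow, tin_green, tin_blue, tin_white and magazine below 0.009 m and z of tin_red in the frame of magazine between -0.004 and 0.008 m and angle between each of tin_red, tin_yellow, tin_green, tin_blue, tin_white's own z axis and vertical below 0.15 rad and z of each of tin_yellow, tin_green, tin_blue, tin_white in the frame of tin_red above 0.025 m and z of tin_yellow in the frame of magazine between -0.004 and 0.04 m and z of each of tin_green, tin_blue, tin_white in the frame of tin_yellow above 0.025 m and z of tin_green in the frame of magazine between -0.004 and 0.072 m and z of each of tin_blue, tin_white in the frame of tin_green above 0.025 m and z of tin_blue in the frame of magazine between -0.004 and 0.104 m and z of tin_white in the frame of tin_blue above 0.025 m and z of tin_white in the frame of magazine between -0.004 and 0.136 m); the robot touches nothing.
It fails at once if timer moved by more than 40 mm (distance of timer from where it was at the start of the episode above 0.04 m).
It fails at once if jar moved by more than 40 mm (distance of jar from where it was at the start of the episode above 0.04 m).
It fails at once if brush moved by more than 40 mm (distance of brush from where it was at the start of the episode above 0.04 m).
It fails at once if cup moved by more than 40 mm (distance of cup from where it was at the start of the episode above 0.04 m).
Of tin_red, tin_yellow, tin_green, tin_blue, tin_white only 3 to 5 are there at a start; the rules pass over those that are not, and their reading is None.
At some moment in a run one of tin_red, tin_yellow, tin_green, tin_blue, tin_white may be knocked a few centimetres aside while the robot is not near it.
Once in a run the grip may slacken for a moment while it holds something.
It also fails if it takes over 210 s, if anything falls off the work surface, if the arm or the gripper's body presses on something with over 40 N, if the wrist force passes 120 N, or if a joint passes its speed limit or range.

## Working session

There is one attempt and no reset: what is moved stays moved. The work goes in short steps, Python scripts to look and compute and a shell command to move; the robot and the scene stay as the last step left them, time stands still between calls to the robot, and variables do not carry over. Pictures are saved under pics/ and viewed, and the job is handed in when it is done.

```bash
mkdir -p pics; cat > h.py <<'E'
import numpy as np, cv2
from plant import bot
from scipy.spatial.transform import Rotation as R
def cap(cam,name=None):
    m=bot.camera_model(cam); p,d=bot.capture(cam)
    if name: cv2.imwrite(f'pics/{name}.png',p[:,:,::-1])
    return p,d,m
def w(m,u,v,z):  # depth z mm
    c=np.array([(u-m['cx'])/m['fx']*z,(v-m['cy'])/m['fy']*z,z]); return np.array(m['rotation']).reshape(3,3)@c+np.array(m['position'])
def onplane(m,u,v,zp):
    c=np.array([(u-m['cx'])/m['fx'],(v-m['cy'])/m['fy'],1.]); r=np.array(m['rotation']).reshape(3,3)@c; p=np.array(m['position'])
    return p+r*(zp-p[2])/r[2]
def cloud(d,m):
    v,u=np.mgrid[0:d.shape[0],0:d.shape[1]]
    c=np.stack([(u-m['cx'])/m['fx']*d,(v-m['cy'])/m['fy']*d,d],-1)
    return c@np.array(m['rotation']).reshape(3,3).T+np.array(m['position'])
E
python3 - <<'E'
from h import *
o=bot.get_obs(); print({k:np.round(v,3).tolist() for k,v in o.items()})
for c in ['scene','top','wrist']:
    p,d,m=cap(c,c+'0'); print(c,m)
    np.savez(f'{c}0.npz',p=p,d=d)
    if c=='top':
        for l in ['tray_white','setdown','dispenser','bay','magazine','tin_red','tin_yellow','tin_green','tin_blue','tin_white','timer','jar','cup','brush']:
            r=bot.spot_point(c,l)
            print(l,[(np.round(x['point']).tolist(),round(x['conf'],2)) for x in r[:4]])
E
```

```text
{'time': 0.0, 'joint_positions': [1.07, 0.343, 1.525, -0.0, 1.275, -0.146], 'dq': [0.002, -0.002, -0.0, -0.0, -0.0, 0.0], 'tau': [-0.001, -43.124, -24.422, 0.071, 0.056, -0.0], 'tool_pos': [182.147, 491.911, 206.019], 'tcp_rot': [-1.717, 1.569, -2.071], 'contact_force': [-0.456, -0.821, 0.609], 'moment': [0.004, 0.017, -0.072], 'grip_width': 91.839}
scene {'fx': 450.9864487701945, 'fy': 450.9864487701945, 'cx': 318.6952665451329, 'cy': 198.57324327758016, 'position': array([1130.87619618, -385.75143681, 1002.25638684]), 'rotation': array([-2.49114204, -0.01419702,  1.08982824])}
top {'fx': 389.5456849449312, 'fy': 389.5456849449312, 'cx': 318.3912653899952, 'cy': 197.80987935784233, 'position': array([ 334.49671898,  -43.18213095, 1026.06614352]), 'rotation': array([-2.95036557, -0.02983033, -1.56877831])}
tray_white [([376.0, 157.0], 0.74)]
setdown [([376.0, 229.0], 0.7)]
dispenser [([188.0, 192.0], 0.98)]
bay [([191.0, 224.0], 0.89)]
magazine [([183.0, 156.0], 0.95)]
tin_red [([312.0, 235.0], 0.91), ([271.0, 261.0], 0.87), ([272.0, 218.0], 0.66)]
tin_yellow [([273.0, 162.0], 0.68)]
tin_green [([308.0, 201.0], 0.76)]
tin_blue [([438.0, 283.0], 0.37)]
tin_white [([272.0, 116.0], 0.45)]
timer [([318.0, 159.0], 0.69)]
jar [([271.0, 116.0], 0.69), ([272.0, 165.0], 0.4)]
cup [([316.0, 117.0], 0.83), ([308.0, 200.0], 0.25)]
brush [([439.0, 286.0], 0.82), ([310.0, 199.0], 0.16)]
wrist {'fx': 276.56925557948296, 'fy': 276.56925557948296, 'cx': 317.6587870053023, 'cy': 202.80002762790878, 'position': array([113.20495353, 516.57649549, 385.08608281]), 'rotation': array([2.86391484e+00, 6.02376693e-05, 1.21601771e+00])}
```

```bash
sed -i "s/np.array(m\['rotation'\]).reshape(3,3)/R.from_euler('xyz',m['rotation']).as_matrix()/" h.py
python3 - <<'E'
import cv2
a=cv2.imread('pics/top0.png'); cv2.imwrite('pics/top0c.png',cv2.resize(a[80:320,130:470],None,fx=2.3,fy=2.3,interpolation=cv2.INTER_CUBIC))
E
```

```text
(no output)
```

View pics/top0c.png

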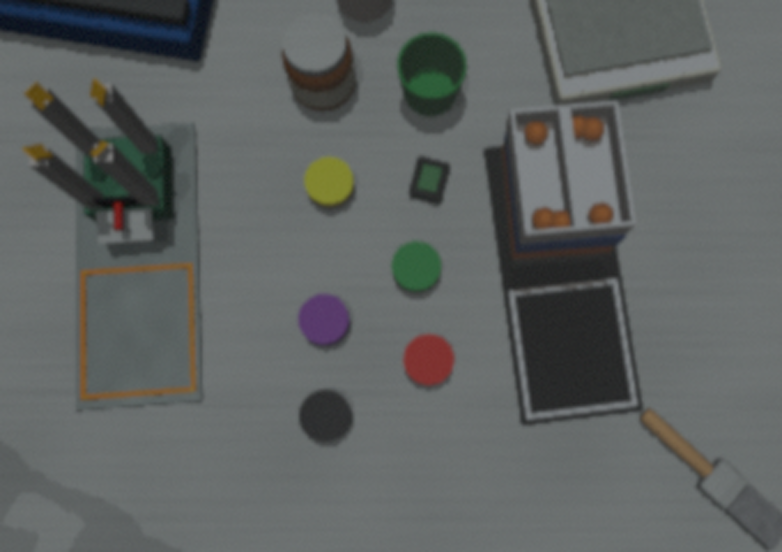

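View pics/scene0.png

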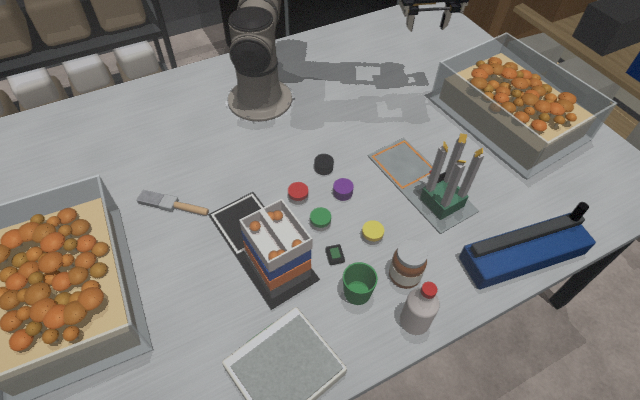

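```bash
python3 - <<'E'
from h import *
m=bot.camera_model('top'); f=np.load('top0.npz'); p,d=f['p'],f['d']; C=cloud(d,m)
ms=bot.camera_model('scene'); g=np.load('scene0.npz'); CS=cloud(g['d'],ms)
print('table z',np.median(C[250:300,230:250,2]), 'corner dev')
def px(u,v): return 130+u/2.3,80+v/2.3
for n,(u,v) in dict(yellow=(329,181),green=(416,266),purple=(324,320),red=(428,360),black=(326,416),timer=(430,180),jar=(315,45),cup=(432,70)).items():
    u,v=px(u,v); u0,v0=int(u),int(v)
    P=C[v0-14:v0+15,u0-14:v0*0+u0+15].reshape(-1,3); 
    zt=np.median(C[v0-3:v0+4,u0-3:u0+4,2]); Q=P[abs(P[:,2]-zt)<5]
    lo,hi=Q.min(0),Q.max(0); (c,r)=cv2.minEnclosingCircle(Q[:,:2].astype(np.float32))
    print(n,'z',zt.round(1),'mid',((lo+hi)/2)[:2].round(1),'mean',Q.mean(0)[:2].round(1),'r',round(r,1), len(Q))
# stack top
for nm,CC in (('top',C),('scene',CS)):
    P=CC.reshape(-1,3); s=P[(abs(P[:,2]-174)<7)&(P[:,1]<-80)&(P[:,1]>-320)&(P[:,0]>300)&(P[:,0]<600)]
    print(nm,len(s),np.median(s[:,2]),cv2.minAreaRect(s[:,:2].astype(np.float32)))
# outlines
hsv=cv2.cvtColor(p,cv2.COLOR_RGB2HSV)
mk=cv2.inRange(hsv,(5,80,60),(25,255,255)); mk[:, :140]=0; mk[:190]=0; mk[:,230:]=0
ys,xs=np.nonzero(mk); q=np.array([onplane(m,a,b,6)[:2] for a,b in zip(xs,ys)],np.float32); print('bay',len(q),cv2.minAreaRect(q))
mk=(p.min(2)>110).astype(np.uint8); mk[:195]=0;mk[264:]=0;mk[:,:345]=0;mk[:,412:]=0
ys,xs=np.nonzero(mk); q=np.array([onplane(m,a,b,6)[:2] for a,b in zip(xs,ys)],np.float32); print('set',len(q),cv2.minAreaRect(q) if len(q) else p[200:260,350:400].min(2).max())
# magazine: points above z 200
for nm,CC in (('top',C),('scene',CS)):
    P=CC.reshape(-1,3); s=P[(P[:,2]>200)&(P[:,2]<240)&(P[:,1]>100)&(P[:,1]<420)&(P[:,0]>300)&(P[:,0]<600)]
    print('mag',nm,len(s),s.max(0),s.min(0), cv2.minAreaRect(s[:,:2].astype(np.float32)) if len(s) else '')
for l,z in (('setdown',6),('bay',6),('magazine',55),('dispenser',0)):
    for c,mm in (('top',m),('scene',ms)):
        r=bot.spot_point(c,l); print(l,c,[(onplane(mm,*x['point'],z)[:2].round(1),round(x['conf'],2)) for x in r[:2]])
E
```

```text
table z 0.3185424260451555 corner dev
yellow z 31.8 mid [633.8  49.1] mean [633.6  48.8] r 28.6 354
green z 32.7 mid [534.5 -51.9] mean [534.6 -52.5] r 28.3 367
purple z 32.4 mid [474.6  50.5] mean [473.7  51.1] r 28.4 381
red z 32.1 mid [429.2 -67.9] mean [429.  -66.8] r 28.2 383
black z 32.5 mid [367.1  46.6] mean [367.1  47. ] r 28.3 405
timer z 17.0 mid [641.9 -67.7] mean [641.9 -67.5] r 29.3 255
jar z 110.2 mid [767.3  60.8] mean [766.5  61.3] r 35.2 572
cup z 6.5 mid [783.6 -68.8] mean [768.6 -68.9] r 56.4 213
top 354 173.7549206759138 ((573.5751342773438, -209.25204467773438), (61.9096794128418, 110.5860366821289), 5.171926498413086)
scene 359 173.48929422300353 ((573.1172485351562, -212.0073699951172), (61.625694274902344, 111.45625305175781), 5.394537448883057)
bay 510 ((462.399658203125, 262.5972900390625), (148.76220703125, 127.15970611572266), 4.3489813804626465)
set 168 ((444.1772155761719, -232.21627807617188), (143.46583557128906, 125.6842269897461), 7.0343852043151855)
mag top 105 [599.92287003 310.86633804 229.57775043] [590.62293497 233.90550609 200.33066887] ((596.869873046875, 272.4530334472656), (9.100462913513184, 76.99518585205078), 3.169309377670288)
mag scene 54 [599.83721379 310.47875361 233.35925492] [589.47958294 230.26671926 200.7017335 ] ((595.6331176757812, 270.2552490234375), (10.352313995361328, 80.09741973876953), 2.289271354675293)
setdown top [(array([ 448.9, -226.8]), 0.7)]
setdown scene [(array([ 446.1, -240.4]), 0.62)]
bay top [(array([461. , 258.4]), 0.89)]
bay scene [(array([459.4, 261. ]), 0.88)]
magazine top [(array([628.1, 277. ]), 0.95)]
magazine scene [(array([635.7, 271.2]), 0.81)]
dispenser top [(array([545.5, 273.4]), 0.98)]
dispenser scene [(array([544.2, 262.3]), 0.87)]
```

```bash
python3 - <<'E'
from h import *
m=bot.camera_model('top'); f=np.load('top0.npz'); p,d=f['p'],f['d']; C=cloud(d,m)
ms=bot.camera_model('scene'); g=np.load('scene0.npz'); CS=cloud(g['d'],ms)
for nm,CC in (('top',C),('scene',CS)):
    P=CC.reshape(-1,3); s=P[(abs(P[:,2]-174)<7)&(P[:,1]<-80)&(P[:,1]>-320)&(P[:,0]>300)&(P[:,0]<750)]
    print(nm,len(s),np.median(s[:,2]),cv2.minAreaRect(s[:,:2].astype(np.float32)))
    ((cx,cy),_,a)=cv2.minAreaRect(s[:,:2].astype(np.float32)); t=np.radians(a); q=(s[:,:2]-[cx,cy])@np.array([[np.cos(t),-np.sin(t)],[np.sin(t),np.cos(t)]])
    k=(abs(q[:,1])<20)&(abs(q[:,0])<45)
    if k.any(): print(' rib: n',k.sum(),'mid across',q[k][:,1].mean(),q[k][:,1].min(),q[k][:,1].max())
    for lo,hi in ((216,240),(120,205)):
        s=P[(P[:,2]>lo)&(P[:,2]<hi)&(P[:,1]>150)&(P[:,1]<420)&(P[:,0]>500)&(P[:,0]<730)]
        print('mag',nm,len(s),s.max(0).round(),s.min(0).round(), cv2.minAreaRect(s[:,:2].astype(np.float32)))
    s=P[(P[:,2]>216)&(P[:,2]<240)&(P[:,1]>150)&(P[:,1]<420)&(P[:,0]>500)&(P[:,0]<730)]
    for a in (0,1):
        for b in (0,1):
            k=((s[:,0]>630)==a)&((s[:,1]>273)==b); print(' ',a,b,k.sum(),s[k].mean(0).round(1))
    # plate
    s=P[(abs(P[:,2]-6)<2.5)&(P[:,1]>170)&(P[:,1]<360)&(P[:,0]>350)&(P[:,0]<740)]; print('plate',len(s),cv2.minAreaRect(s[:,:2].astype(np.float32)))
    s=P[(abs(P[:,2]-6)<2.5)&(P[:,1]>-330)&(P[:,1]<-110)&(P[:,0]>350)&(P[:,0]<740)]; print('mat',len(s),cv2.minAreaRect(s[:,:2].astype(np.float32)))
a=p[200:270,340:420]; print(np.unique(a.min(2)//10*10,return_counts=True))
E
```

```text
top 778 173.68887470011384 ((608.269775390625, -205.51376342773438), (131.51986694335938, 110.77498626708984), 5.616566181182861)
 rib: n 222 mid across 0.4234270159362721 -6.4501170974978965 6.439441089381204
mag top 171 [672. 317. 230.] [591. 237. 216.] ((631.2471923828125, 276.3773193359375), (77.63603210449219, 76.83213806152344), 3.7927849292755127)
mag top 735 [674. 318. 205.] [590. 234. 120.] ((631.7334594726562, 276.20904541015625), (78.85791778564453, 79.19324493408203), 4.757617950439453)
  0 0 20 [604.7 243.2 224.7]
  0 1 45 [599.9 301.9 223.4]
  1 0 42 [663.2 248.4 223.5]
  1 1 64 [658.6 307.  222.2]
plate 4002 ((545.3567504882812, 265.09716796875), (386.6228332519531, 189.24818420410156), 0.1079208180308342)
mat 3289 ((545.87646484375, -219.96876525878906), (385.2325134277344, 219.47479248046875), 0.13850027322769165)
scene 847 173.54166188633758 ((607.936767578125, -208.21218872070312), (132.59864807128906, 111.142822265625), 6.182831764221191)
 rib: n 216 mid across -0.6409072656408773 -6.699195897879634 6.378323134123514
mag scene 128 [670. 313. 233.] [591. 233. 216.] ((630.6012573242188, 272.64373779296875), (77.05615234375, 78.02919006347656), 2.204287528991699)
mag scene 920 [674. 316. 205.] [589. 230. 120.] ((631.555419921875, 272.1039123535156), (79.73114013671875, 81.56847381591797), 5.19594669342041)
  0 0 27 [604.9 240.9 223.6]
  0 1 44 [600.  300.2 222.8]
  1 0 18 [664.6 245.  224.6]
  1 1 39 [658.3 304.  222.5]
plate 2444 ((545.0880737304688, 264.8432312011719), (386.9029846191406, 188.923095703125), 0.013364764861762524)
mat 2152 ((544.7576293945312, -222.13706970214844), (216.7470245361328, 387.7445983886719), 89.64205932617188)
(array([ 30,  40,  50,  60,  70,  80,  90, 100, 110, 120], dtype=uint8), array([1122, 1046,  181,  276,  234,  223,  239, 2091,  186,    2]))
```

```bash
cat >> h.py <<'E'
def st():
    o=bot.get_obs(); M=R.from_euler('xyz',o['tcp_rot']).as_matrix(); return o,M
def need(x,y,z,jaw=None):
    """tool shift cm to TCP target after a turn so that tool y lies along world angle jaw (mod pi)"""
    o,M=st(); yaw=np.arctan2(M[1,1],M[0,1]); t=0
    if jaw is not None:
        t=(jaw-yaw+np.pi/2)%np.pi-np.pi/2
        # turn about tool x (down): positive turn decreases world yaw
        t=-t
    M2=M@R.from_rotvec([t,0,0]).as_matrix()
    s=M2.T@(np.array([x,y,z])-o['tool_pos'])/10
    print('t',round(o['time'],2),'pos',np.round(o['tool_pos'],1),'jawyaw',round(yaw,3),'tilt',np.round(M[:,0],3),'j6',round(o['joint_positions'][5],2),'grip',round(o['grip_width'],1),'F',np.round(o['contact_force'],1))
    print('turn',round(t,3),'shift cm',s.round(2),'rows',int(np.ceil(np.linalg.norm(s)/4.15)), 'per row x8', (s/8).round(3))
E
python3 - <<'E'
from h import *
need(608,-207,300,0.103+np.pi/2)
E
```

```text
t 1.25 pos [182.4 492.3 206.7] jawyaw 1.216 tilt [ 0. -0. -1.] j6 -0.15 grip 91.8 F [ 0.5 -0.4 -0.3]
turn -0.458 shift cm [ -9.32 -73.94  35.15] rows 20 per row x8 [-1.166 -9.242  4.394]
```

```bash
python3 -m handwheel '[[[-2.33,0,0,-0.1145],[-2.33,0,0,-0.1145],[-2.33,0,0,-0.1145],[-2.33,0,0,-0.1145],[0,-3.7,1.76,0],[0,-3.7,1.76,0],[0,-3.7,1.76,0],[0,-3.7,1.76,0]]]' 0.4
python3 -m handwheel '[[[0,-3.7,1.76,0],[0,-3.7,1.76,0],[0,-3.7,1.76,0],[0,-3.7,1.76,0],[0,-3.7,1.76,0],[0,-3.7,1.76,0],[0,-3.7,1.76,0],[0,-3.7,1.76,0]]]'
python3 -m handwheel '[[[0,-3.7,1.76,0],[0,-3.7,1.76,0],[0,-3.7,1.76,0],[0,-3.7,1.76,0],[0,-3.7,1.76,0],[0,-3.7,1.76,0],[0,-3.7,1.76,0],[0,-3.7,1.76,0]]]'
python3 - <<'E'
from h import *
need(608,-207,300,0.103+np.pi/2)
E
```

```text
time: 1.92
tool_pos: [268.0, 350.9, 300.0]
tcp_rot: [0.451, 1.57, 0.555]
contact_force: [1.1, 0.3, -0.0]
grip_width: 43.2
time: 2.58
tool_pos: [438.8, 70.4, 300.2]
tcp_rot: [0.119, 1.57, 0.222]
contact_force: [1.5, 1.0, -0.2]
grip_width: 36.5
time: 3.25
tool_pos: [609.3, -209.4, 299.8]
tcp_rot: [0.834, 1.571, 0.937]
contact_force: [1.2, -0.2, 0.4]
grip_width: 36.6
t 3.25 pos [ 609.3 -209.4  299.8] jawyaw 1.674 tilt [ 0.  0. -1.] j6 -2.12 grip 36.6 F [ 1.2 -0.2  0.4]
turn -0.0 shift cm [-0.02  0.25 -0.11] rows 1 per row x8 [-0.002  0.031 -0.014]
```

```bash
python3 - <<'E'
from h import *
p,d,m=cap('wrist','w1'); C=cloud(d,m); P=C.reshape(-1,3)
s=P[(abs(P[:,2]-174)<7)&(abs(P[:,0]-608)<100)&(abs(P[:,1]+207)<100)]
((cx,cy),sz,a)=cv2.minAreaRect(s[:,:2].astype(np.float32)); print(len(s),np.median(s[:,2]),cx,cy,sz,a)
t=np.radians(a if a<45 else a-90); q=(s[:,:2]-[cx,cy])@np.array([[np.cos(t),-np.sin(t)],[np.sin(t),np.cos(t)]])
for lo,hi in ((-50,-20),(-20,20),(20,50)):
    k=(abs(q[:,1])<20)&(q[:,0]>lo)&(q[:,0]<hi); 
    if k.any(): print('rib',lo,k.sum(),q[k][:,1].min(),q[k][:,1].max())
print(m['position'],[np.round(onplane(m,*x['point'],132)[:2],1) for x in bot.spot_point('wrist','tray_white')[:2]])
E
```

```text
2762 174.06109522807316 607.3838500976562 -207.49517822265625 (130.02508544921875, 110.28530883789062) 5.860300064086914
rib -50 296 -5.358920145498644 5.748227915882777
rib -20 367 -5.396068829689076 5.925454112158116
rib 20 238 -5.424173002346177 5.193005520927609
[ 535.94446802 -218.52185834  478.1314689 ] [array([ 606.4, -206.6]), array([615.1, 182.9])]
```

View pics/w1.png

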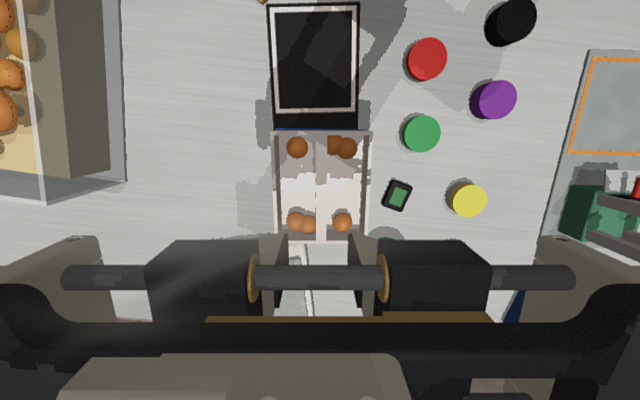

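```bash
python3 -m handwheel '[[[3.5,0.1,-0.1,0],[3.5,0.1,-0.1,0],[3.5,0,0,0],[3,0,0,0],[1.5,0,0,0],[0.78,0,0,0],[0,0,0,0]]]'
python3 - <<'E'
from h import *
need(607.4,-207.5,142,0.102+np.pi/2)
E
python3 -m handwheel '[[[0,0,0,0],[0,0,0,0],[0,0,0,0],[0,0,0,0],[0,0,0,0]]]' 0
python3 -m handwheel '[[[-1,0,0,0],[-2,0,0,0],[-3,0,0,0],[-2,0,0,0],[-1,0,0,0]]]'
python3 - <<'E'
from h import *
need(440,-225,100,0.102+np.pi/2)
p,d,m=cap('wrist','w2')
E
```

```text
time: 3.93
tool_pos: [605.7, -205.0, 140.4]
tcp_rot: [2.548, 1.567, 2.651]
contact_force: [0.8, -0.7, 0.2]
grip_width: 36.5
t 3.93 pos [ 605.7 -205.   140.4] jawyaw 1.674 tilt [-0.003  0.002 -1.   ] j6 -2.12 grip 36.5 F [ 0.8 -0.7  0.2]
turn 0.001 shift cm [-0.16 -0.27  0.15] rows 1 per row x8 [-0.02  -0.033  0.018]
time: 4.35
tool_pos: [607.0, -206.0, 143.3]
tcp_rot: [-0.557, 1.569, -0.454]
contact_force: [0.1, -0.3, 3.1]
grip_width: 11.6
time: 4.77
tool_pos: [607.4, -206.1, 235.9]
tcp_rot: [-0.526, 1.566, -0.422]
contact_force: [-0.1, -0.2, -2.4]
grip_width: 11.6
t 4.77 pos [ 607.4 -206.1  235.9] jawyaw 1.674 tilt [ 0.004 -0.002 -1.   ] j6 -2.12 grip 11.6 F [-0.1 -0.2 -2.4]
turn 0.001 shift cm [ 13.52  -0.15 -16.9 ] rows 6 per row x8 [ 1.69  -0.018 -2.113]
```

View pics/w2.png

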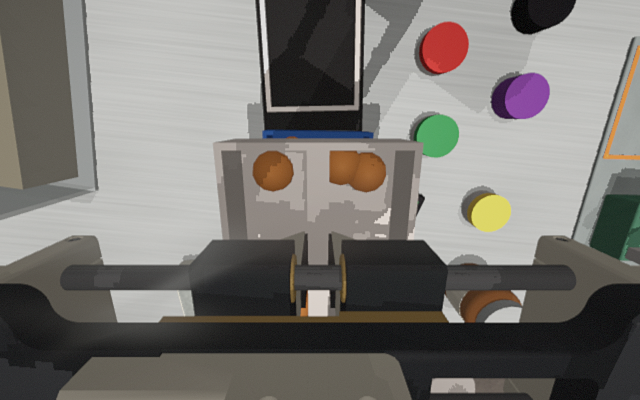

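```bash
python3 -m handwheel '[[[0,0,-2,0],[0,0,-3.5,0],[0,-0.1,-3.9,0],[0,0,-3.5,0],[0.5,0,-2.5,0],[1,0,-1.5,0],[2,0,0,0],[3,0,0,0]]]'
python3 -m handwheel '[[[4,0,0,0],[4,0,0,0],[3.5,0,0,0],[2,0,0,0],[0,0,0,0],[0,0,0,0]]]'
python3 - <<'E'
from h import *
need(440,-225,18.5,0.102+np.pi/2)
E
```

```text
time: 5.48
tool_pos: [438.4, -224.9, 167.9]
tcp_rot: [-0.708, 1.567, -0.606]
contact_force: [0.7, -0.7, -2.9]
grip_width: 11.7
time: 5.98
tool_pos: [437.6, -223.4, 31.1]
tcp_rot: [2.386, 1.567, 2.49]
contact_force: [0.5, 0.7, -1.3]
grip_width: 11.3
t 5.98 pos [ 437.6 -223.4   31.1] jawyaw 1.674 tilt [-0.003  0.002 -1.   ] j6 -2.3 grip 11.3 F [ 0.5  0.7 -1.3]
turn 0.001 shift cm [ 1.26 -0.19  0.23] rows 1 per row x8 [ 0.157 -0.023  0.028]
```

```bash
python3 -m handwheel '[[[0.5,0,0,0],[0.4,0,0,0],[0.3,0,0,0],[0.1,0,0,0],[0,0,0,0]]]'
python3 - <<'E'
from h import *
need(440,-225,18.5,0.102+np.pi/2)
p,d,m=cap('scene','s2')
E
python3 - <<'E'
import cv2
a=cv2.imread('pics/s2.png'); cv2.imwrite('pics/s2c.png',cv2.resize(a[120:320,180:420],None,fx=3,fy=3))
E
```

```text
time: 6.4
tool_pos: [438.7, -224.2, 19.4]
tcp_rot: [-0.565, 1.57, -0.461]
contact_force: [0.6, -0.2, -1.8]
grip_width: 11.4
t 6.4 pos [ 438.7 -224.2   19.4] jawyaw 1.674 tilt [ 0.001 -0.    -1.   ] j6 -2.3 grip 11.4 F [ 0.6 -0.2 -1.8]
turn 0.001 shift cm [ 0.09 -0.1   0.12] rows 1 per row x8 [ 0.011 -0.012  0.015]
```

View pics/s2c.png

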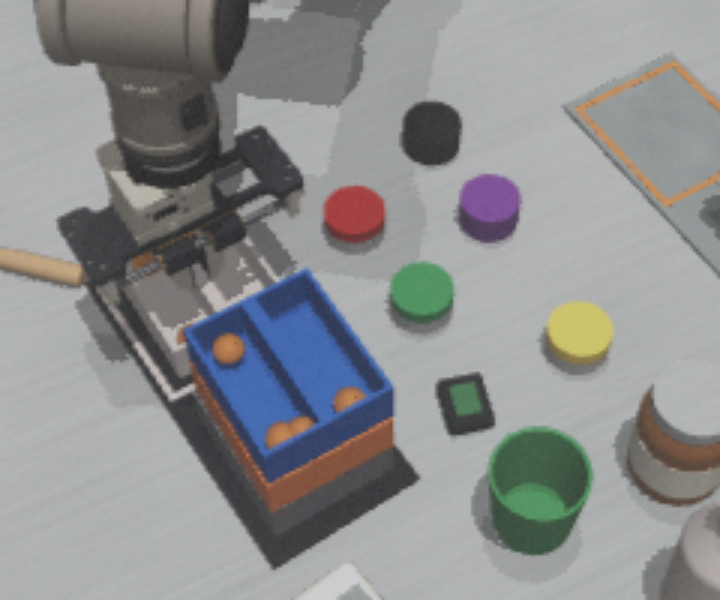

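```bash
python3 -m handwheel '[[[0.2,0,0,0],[0.1,0,0,0],[0,0,0,0],[0,0,0,0]]]'
python3 -m handwheel '[[[0,0,0,0],[0,0,0,0],[0,0,0,0]]]' 0.4
python3 -m handwheel '[[[-2,0,0,0],[-3.5,0,0,0],[-4,0,0,0],[-4,0,0,0],[-4,0,0,0],[-4,0,0,0],[-2,0,0,0],[0,0,0,0]]]'
python3 - <<'E'
from h import *
need(608,-207.5,250,0.102+np.pi/2)
p,d,m=cap('wrist','w3'); C=cloud(d,m); P=C.reshape(-1,3)
for nm,z,x,y in (('blue',132,608,-207),('white',48,440,-225)):
  s=P[(abs(P[:,2]-z)<5)&(abs(P[:,0]-x)<85)&(abs(P[:,1]-y)<85)]
  ((cx,cy),sz,a)=cv2.minAreaRect(s[:,:2].astype(np.float32)); print(nm,len(s),np.median(s[:,2]),cx,cy,sz,a)
E
```

```text
time: 6.78
tool_pos: [438.9, -224.4, 17.3]
tcp_rot: [-0.704, 1.569, -0.601]
contact_force: [-1.5, 2.1, 8.7]
grip_width: 11.4
time: 7.03
tool_pos: [438.7, -224.2, 16.2]
tcp_rot: [-0.546, 1.57, -0.443]
contact_force: [0.2, -0.3, -0.4]
grip_width: 27.0
time: 7.7
tool_pos: [440.5, -225.5, 256.3]
tcp_rot: [-0.727, 1.561, -0.624]
contact_force: [0.1, 1.1, -0.5]
grip_width: 36.5
t 7.7 pos [ 440.5 -225.5  256.3] jawyaw 1.674 tilt [ 0.008 -0.006 -1.   ] j6 -2.3 grip 36.5 F [ 0.1  1.1 -0.5]
turn 0.001 shift cm [ 0.76  0.09 16.84] rows 5 per row x8 [0.095 0.011 2.105]
blue 291 132.0976172613885 585.8215942382812 -211.26625061035156 (39.1181755065918, 109.70417785644531) 4.986775875091553
white 1759 48.076502484500736 438.876953125 -226.087158203125 (130.40362548828125, 110.22105407714844) 5.791289329528809
```

```bash
python3 -m handwheel '[[[0,0,2.5,0],[0,0,4,0],[0,0.1,4,0],[0,0.1,3.8,0],[0,0,2.5,0],[0,0,0,0],[0,0,0,0]]]'
python3 - <<'E'
from h import *
need(607.4,-206.3,101,0.102+np.pi/2)
p,d,m=cap('wrist','w4'); C=cloud(d,m); P=C.reshape(-1,3)
for nm,z,x,y in (('blue',132,608,-207),):
  s=P[(abs(P[:,2]-z)<5)&(abs(P[:,0]-x)<85)&(abs(P[:,1]-y)<85)]
  ((cx,cy),sz,a)=cv2.minAreaRect(s[:,:2].astype(np.float32)); print(nm,len(s),np.median(s[:,2]),cx,cy,sz,a)
E
```

```text
time: 8.33
tool_pos: [605.5, -204.1, 247.8]
tcp_rot: [2.599, 1.566, 2.704]
contact_force: [0.6, -0.5, -0.4]
grip_width: 36.9
t 8.33 pos [ 605.5 -204.1  247.8] jawyaw 1.675 tilt [-0.004  0.002 -1.   ] j6 -2.12 grip 36.9 F [ 0.6 -0.5 -0.4]
turn 0.003 shift cm [14.68 -0.28  0.23] rows 4 per row x8 [ 1.835 -0.035  0.029]
blue 2759 132.14555248904242 605.8944702148438 -209.3600616455078 (130.34181213378906, 110.29505157470703) 5.0339860916137695
```

```bash
python3 -m handwheel '[[[3,0,0,0],[3,0,0,0],[0,0,0,0],[0,0,0,0]]]'
python3 - <<'E'
from h import *
for i in range(3):
  p,d,m=cap('wrist','w4'); C=cloud(d,m); P=C.reshape(-1,3)
  need(607.4,-206.3,101,0.102+np.pi/2)
  s=P[(abs(P[:,2]-132)<5)&(abs(P[:,0]-608)<85)&(abs(P[:,1]+207)<85)]
  ((cx,cy),sz,a)=cv2.minAreaRect(s[:,:2].astype(np.float32)); print('blue',len(s),np.median(s[:,2]),cx,cy,sz,a,m['position'])
E
```

```text
time: 8.72
tool_pos: [603.6, -204.8, 190.1]
tcp_rot: [2.601, 1.567, 2.703]
contact_force: [-0.6, -0.2, -0.0]
grip_width: 36.8
t 8.77 pos [ 604.9 -205.3  192.1] jawyaw 1.673 tilt [ 0. -0. -1.] j6 -2.12 grip 36.6 F [ 0.4 -0.3  0.3]
turn 0.0 shift cm [ 9.11 -0.13  0.24] rows 3 per row x8 [ 1.139 -0.016  0.03 ]
blue 3400 132.17343854934967 599.0707397460938 -209.879150390625 (116.50489044189453, 110.2910385131836) 4.928518295288086 [ 530.88529412 -214.14297878  368.7226477 ]
t 8.82 pos [ 605.7 -205.4  193.2] jawyaw 1.673 tilt [ 0.002 -0.001 -1.   ] j6 -2.12 grip 36.6 F [ 0.8 -0.2  0.4]
turn 0.001 shift cm [ 9.22 -0.09  0.14] rows 3 per row x8 [ 1.153 -0.011  0.018]
blue 3421 132.15801982608895 600.2137451171875 -209.73617553710938 (118.77835845947266, 110.40852355957031) 4.972805976867676 [ 531.49342026 -214.30794824  370.46128404]
t 8.87 pos [ 606.  -205.5  193.6] jawyaw 1.674 tilt [ 0.003 -0.002 -1.   ] j6 -2.12 grip 36.8 F [0.1 0.1 0.3]
turn 0.001 shift cm [ 9.26 -0.08  0.1 ] rows 3 per row x8 [ 1.157 -0.01   0.013]
blue 3446 132.15455928566493 601.045654296875 -209.7616729736328 (120.41896057128906, 110.48912811279297) 4.9734392166137695 [ 531.85540091 -214.35023864  371.35900294]
```

```bash
python3 -m handwheel '[[[3,-0.2,0.05,0.015],[3,0,0,0],[2,0,0,0],[1,0,0,0],[0.2,0,0,0],[0,0,0,0],[0,0,0,0],[0,0,0,0]]]'
python3 - <<'E'
from h import *
need(607.4,-207.8,101.5,0.088+np.pi/2)
E
python3 -m handwheel '[[[0,0,0,0],[0,0,0,0],[0,0,0,0],[0,0,0,0],[0,0,0,0]]]' 0
python3 -m handwheel '[[[-1,0,0,0],[-2,0,0,0],[-3,0,0,0],[-2,0,0,0],[-1,0,0,0],[0,0,0,0],[0,0,0,0]]]'
python3 - <<'E'
from h import *
need(438.8,-224.3,60.5,0.102+np.pi/2)
E
```

```text
time: 9.53
tool_pos: [607.2, -207.2, 101.2]
tcp_rot: [-0.514, 1.567, -0.426]
contact_force: [0.5, -0.2, 0.7]
grip_width: 36.9
t 9.53 pos [ 607.2 -207.2  101.2] jawyaw 1.659 tilt [ 0.003 -0.001 -1.   ] j6 -2.11 grip 36.9 F [ 0.5 -0.2  0.7]
turn 0.0 shift cm [-0.03 -0.06  0.01] rows 1 per row x8 [-0.004 -0.007  0.001]
time: 9.95
tool_pos: [606.3, -206.9, 99.3]
tcp_rot: [-0.622, 1.57, -0.534]
contact_force: [-0.6, -1.2, 1.3]
grip_width: 12.0
time: 10.53
tool_pos: [605.8, -206.5, 188.6]
tcp_rot: [2.423, 1.57, 2.511]
contact_force: [-0.8, 0.0, -2.9]
grip_width: 11.9
t 10.53 pos [ 605.8 -206.5  188.6] jawyaw 1.659 tilt [-0.001  0.    -1.   ] j6 -2.11 grip 11.9 F [-0.8  0.  -2.9]
turn -0.014 shift cm [ 12.82  -0.07 -16.79] rows 6 per row x8 [ 1.603 -0.009 -2.099]
```

```bash
python3 -m handwheel '[[[0,0,-2,-0.014],[0,0,-3.5,0],[0,0,-4,0],[0,0,-3.8,0],[0,0,-2.5,0],[0,0,-1,0],[1,0,0,0],[2,0,0,0]]]'
python3 -m handwheel '[[[3,0,0,0],[3,0,0,0],[2,0,0,0],[0.9,0,0,0],[0.4,0,0,0],[0.2,0,0,0],[0,0,0,0],[0,0,0,0]]]'
python3 - <<'E'
from h import *
need(438.8,-224.3,60,0.102+np.pi/2)
E
```

```text
time: 11.2
tool_pos: [439.7, -224.4, 159.8]
tcp_rot: [-0.628, 1.567, -0.526]
contact_force: [0.4, -0.1, -2.7]
grip_width: 11.7
time: 11.87
tool_pos: [439.8, -224.0, 65.1]
tcp_rot: [-0.669, 1.569, -0.566]
contact_force: [0.6, -0.5, -1.9]
grip_width: 11.7
t 11.87 pos [ 439.8 -224.    65.1] jawyaw 1.673 tilt [ 0.002 -0.001 -1.   ] j6 -2.3 grip 11.7 F [ 0.6 -0.5 -1.9]
turn 0.0 shift cm [ 0.51 -0.02 -0.1 ] rows 1 per row x8 [ 0.063 -0.002 -0.013]
```

```bash
python3 -m handwheel '[[[0.3,0,-0.1,0],[0.2,0,0,0],[0.1,0,0,0],[0.1,0,0,0],[0,0,0,0],[0,0,0,0]]]'
python3 - <<'E'
from h import *
need(438.8,-224.3,58,0.102+np.pi/2)
E
python3 -m handwheel '[[[0,0,0,0],[0,0,0,0],[0,0,0,0]]]' 0.4
python3 -m handwheel '[[[-2,0,0,0],[-3.5,0,0,0],[-4,0,0,0],[-4,0,0,0],[-2,0,0,0],[0,0,0,0],[0,0,0,0],[0,0,0,0]]]'
python3 - <<'E'
from h import *
p,d,m=cap('wrist','w5'); C=cloud(d,m); P=C.reshape(-1,3)
need(608,-207.5,190,0.09+np.pi/2)
for nm,z,x,y in (('orange',90,608,-207),('blue',90,440,-225),('white',48,440,-225)):
  s=P[(abs(P[:,2]-z)<5)&(abs(P[:,0]-x)<85)&(abs(P[:,1]-y)<85)]
  if len(s)>4: ((cx,cy),sz,a)=cv2.minAreaRect(s[:,:2].astype(np.float32)); print(nm,len(s),np.median(s[:,2]),cx,cy,sz,a)
E
```

```text
time: 12.37
tool_pos: [438.1, -223.7, 57.3]
tcp_rot: [-0.383, 1.571, -0.281]
contact_force: [-1.4, 0.3, -0.3]
grip_width: 11.8
t 12.37 pos [ 438.1 -223.7   57.3] jawyaw 1.673 tilt [ 0. -0. -1.] j6 -2.3 grip 11.8 F [-1.4  0.3 -0.3]
turn 0.0 shift cm [-0.07 -0.06  0.07] rows 1 per row x8 [-0.008 -0.008  0.009]
time: 12.62
tool_pos: [438.2, -223.9, 57.3]
tcp_rot: [-0.602, 1.57, -0.5]
contact_force: [0.1, 0.8, -0.1]
grip_width: 27.3
time: 13.28
tool_pos: [437.5, -223.3, 211.1]
tcp_rot: [2.361, 1.569, 2.464]
contact_force: [0.8, -0.1, -0.8]
grip_width: 36.7
t 13.33 pos [ 437.3 -223.2  210.7] jawyaw 1.673 tilt [-0.002  0.002 -1.   ] j6 -2.3 grip 36.8 F [0.2 1.2 0.2]
turn 0.012 shift cm [ 2.03  0.03 17.15] rows 5 per row x8 [0.254 0.003 2.143]
orange 301 89.97565367197092 578.5885620117188 -212.96835327148438 (37.45711898803711, 108.2108383178711) 6.10951566696167
blue 2721 90.10723748413767 437.5352783203125 -225.42430114746094 (129.71047973632812, 110.20027160644531) 5.826541900634766
white 4831 52.082272336244785 438.90960693359375 -225.27426147460938 (120.98497772216797, 102.36713409423828) 5.860395431518555
```

View pics/w5.png

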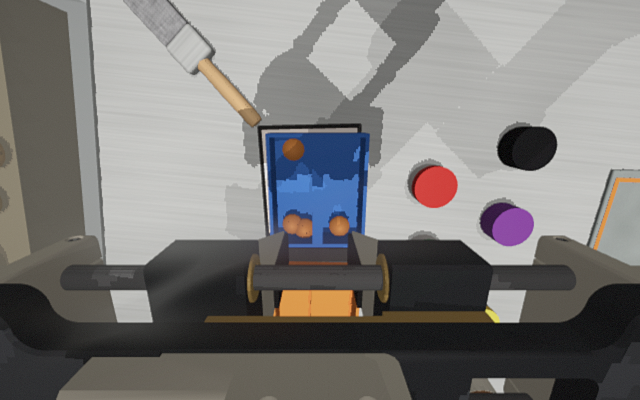

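```bash
python3 -m handwheel '[[[0,0,2.5,0],[0,0,4,0],[0,0,4,0],[0,0,3.8,0],[0,0,2.8,0],[0,0,0,0],[0,0,0,0],[0,0,0,0]]]'
python3 - <<'E'
from h import *
p,d,m=cap('wrist','w6'); C=cloud(d,m); P=C.reshape(-1,3)
need(607.4,-207.5,58,0.102+np.pi/2)
s=P[(abs(P[:,2]-90)<5)&(abs(P[:,0]-608)<85)&(abs(P[:,1]+207)<85)]
((cx,cy),sz,a)=cv2.minAreaRect(s[:,:2].astype(np.float32)); print(len(s),np.median(s[:,2]),cx,cy,sz,a)
E
```

```text
time: 14.0
tool_pos: [607.0, -206.0, 210.3]
tcp_rot: [2.647, 1.567, 2.749]
contact_force: [-0.2, 0.2, 0.8]
grip_width: 37.0
t 14.05 pos [ 606.9 -206.3  211.1] jawyaw 1.673 tilt [-0.002  0.001 -1.   ] j6 -2.12 grip 36.7 F [-0.5  0.3 -0.4]
turn -0.0 shift cm [15.31 -0.14  0.07] rows 4 per row x8 [ 1.914 -0.018  0.009]
2704 90.13065728851677 608.1878662109375 -210.60977172851562 (130.27980041503906, 110.30390167236328) 4.511015892028809
```

```bash
python3 -m handwheel '[[[3,-0.25,0.1,0.023],[4,0,0,0],[4,0,0,0],[2.5,0,0,0],[1.2,0,0,0],[0.6,0,0,0],[0,0,0,0],[0,0,0,0]]]'
python3 - <<'E'
from h import *
need(608,-209,58.5,0.079+np.pi/2)
E
python3 -m handwheel '[[[0,0,0,0],[0,0,0,0],[0,0,0,0],[0,0,0,0],[0,0,0,0]]]' 0
python3 -m handwheel '[[[-1,0,0,0],[-2,0,0,0],[-3,0,0,0],[-2,0,0,0],[0,0,0,0],[0,0,0,0],[0,0,0,0]]]'
python3 - <<'E'
from h import *
need(463,260.5,150,0.078+np.pi/2)
cap('scene','s3')
E
python3 - <<'E'
import cv2
a=cv2.imread('pics/s3.png'); cv2.imwrite('pics/s3c.png',cv2.resize(a[120:320,180:420],None,fx=3,fy=3))
E
```

```text
time: 14.72
tool_pos: [610.2, -209.3, 61.0]
tcp_rot: [-0.496, 1.568, -0.418]
contact_force: [1.2, 0.2, 0.9]
grip_width: 36.5
t 14.72 pos [ 610.2 -209.3   61. ] jawyaw 1.65 tilt [ 0.003 -0.001 -1.   ] j6 -2.1 grip 36.5 F [1.2 0.2 0.9]
turn -0.0 shift cm [ 0.25  0.05 -0.22] rows 1 per row x8 [ 0.032  0.006 -0.027]
time: 15.13
tool_pos: [609.7, -208.7, 59.8]
tcp_rot: [-0.471, 1.57, -0.392]
contact_force: [-0.7, 0.8, 2.0]
grip_width: 11.8
time: 15.72
tool_pos: [608.5, -208.2, 137.6]
tcp_rot: [2.567, 1.568, 2.646]
contact_force: [-0.2, 0.3, -2.6]
grip_width: 11.4
t 15.72 pos [ 608.5 -208.2  137.6] jawyaw 1.65 tilt [-0.002  0.001 -1.   ] j6 -2.1 grip 11.4 F [-0.2  0.3 -2.6]
turn 0.001 shift cm [ -1.14  47.86 -10.85] rows 12 per row x8 [-0.143  5.982 -1.356]
```

View pics/s3c.png

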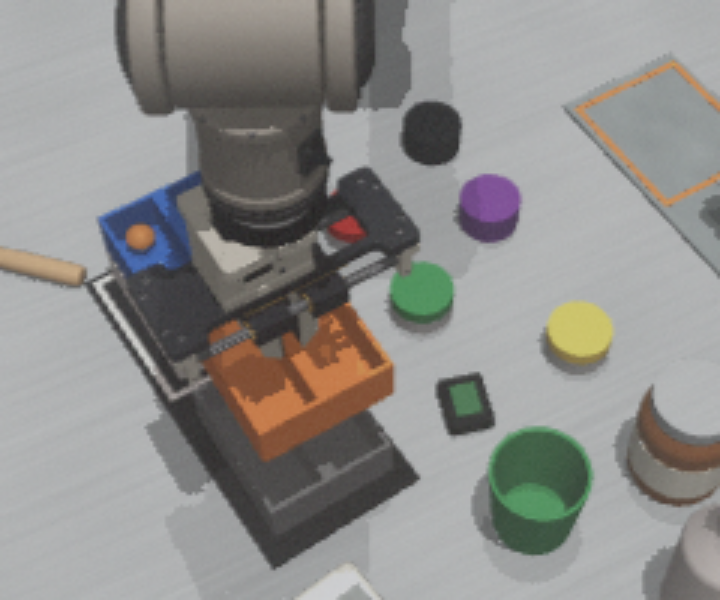

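```bash
python3 -m handwheel '[[[-0.3,2,-0.4,0],[-0.3,3.5,-0.8,0],[-0.3,4,-0.9,0],[-0.3,4,-0.9,0],[0,4,-0.9,0],[0,4,-0.9,0],[0,4,-0.9,0],[0,4,-0.9,0]]]'
python3 -m handwheel '[[[0,4,-0.9,0],[0,4,-0.9,0],[0,4,-0.9,0],[0,3,-0.8,0],[0,1.5,-0.4,0],[0,0,0,0],[0,0,0,0],[0,0,0,0]]]'
python3 - <<'E'
from h import *
p,d,m=cap('wrist','w7'); need(463,260.5,150,0.078+np.pi/2); print(bot.camera_model('wrist')['position'],m['position'])
hsv=cv2.cvtColor(p,cv2.COLOR_RGB2HSV)
mk=cv2.inRange(hsv,(5,90,60),(22,255,255)); cv2.imwrite('pics/w7m.png',mk)
print([(x['point'],x['conf'],onplane(m,*x['point'],6).round(1)) for x in bot.spot_point('wrist','bay')])
E
```

```text
time: 16.43
tool_pos: [518.3, 81.9, 149.6]
tcp_rot: [3.023, 1.568, 3.102]
contact_force: [2.1, 1.3, -2.0]
grip_width: 11.6
time: 17.1
tool_pos: [468.1, 240.8, 150.2]
tcp_rot: [-2.661, 1.569, -2.582]
contact_force: [0.2, -0.5, -1.7]
grip_width: 11.6
t 17.15 pos [468.4 240.5 150.4] jawyaw 1.649 tilt [-0.001 -0.001 -1.   ] j6 -1.32 grip 11.8 F [-0.8  0.7 -2.9]
turn 0.0 shift cm [ 0.04  2.03 -0.38] rows 1 per row x8 [ 0.005  0.254 -0.048]
[395.03116435 233.36712507 328.84330373] [394.812241   233.61969911 328.64853427]
[]
```

View pics/w7.png

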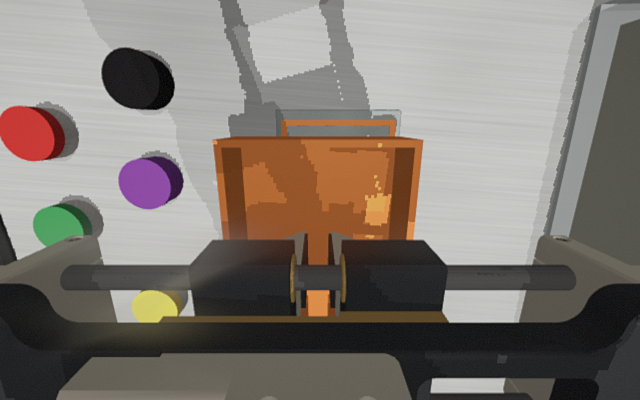

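```bash
python3 - <<'E'
from h import *
p=cv2.imread('pics/w7.png')[:,:,::-1]; m=bot.camera_model('wrist')
hsv=cv2.cvtColor(np.ascontiguousarray(p),cv2.COLOR_RGB2HSV)
mk=cv2.inRange(hsv,(4,90,60),(22,255,255)); mk[136:]=0; mk[:100]=0; mk[:,:200]=0; mk[:,450:]=0
ys,xs=np.nonzero(mk); print(len(xs),xs.min(),xs.max(),ys.min(),ys.max())
k=ys<127
q=np.array([onplane(m,a,b,6)[:2] for a,b in zip(xs[k],ys[k])],np.float32); r=cv2.minAreaRect(q); print(r)
print(cv2.boxPoints(r))
c=cv2.resize(p[95:145,260:420],None,fx=5,fy=5,interpolation=cv2.INTER_NEAREST)[:,:,::-1]; cv2.imwrite('pics/w7c.png',c)
# top-camera outline edges robust
m=bot.camera_model('top'); f=np.load('top0.npz'); P=f['p']; hsv=cv2.cvtColor(P,cv2.COLOR_RGB2HSV)
mk=cv2.inRange(hsv,(5,80,60),(25,255,255)); mk[:, :140]=0; mk[:190]=0; mk[:,230:]=0
ys,xs=np.nonzero(mk); q=np.array([onplane(m,a,b,6)[:2] for a,b in zip(xs,ys)],np.float32)
t=0.08; c=np.array([462.4,262.6]); L=(q-c)@np.array([[np.cos(t),-np.sin(t)],[np.sin(t),np.cos(t)]])
for nm,k,ax in (('x-',L[:,0]<-60,0),('x+',L[:,0]>60,0),('y-',L[:,1]<-50,1),('y+',L[:,1]>50,1)):
    print(nm,k.sum(),np.median(L[k][:,ax]), np.polyfit(L[k][:,1-ax],L[k][:,ax],1))
E
```

```text
804 281 395 120 135
((392.0692443847656, 255.87591552734375), (6.469404697418213, 128.2060089111328), 4.449860095977783)
[[383.87076 319.53473]
 [393.81784 191.71516]
 [400.26773 192.2171 ]
 [390.32065 320.03668]]
x- 143 -70.75590670064275 [ 1.11051434e-02 -7.03378720e+01]
x+ 136 70.62108148164083 [-2.46833291e-03  7.03058584e+01]
y- 154 -59.62198401451032 [-5.40673970e-03 -5.94865034e+01]
y+ 166 61.03117271492896 [-1.78771897e-03  6.05140798e+01]
```

View pics/w7c.png

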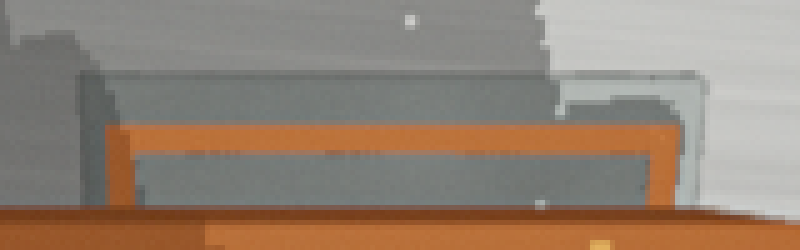

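```bash
python3 - <<'E'
from h import *
need(463,262.5,19,0.078+np.pi/2)
E
python3 -m handwheel '[[[0,1.2,-0.2,0],[0,1,-0.15,0],[2,0,0,0],[3,0,0,0],[3,0,0,0],[2,0,0,0],[1,0,0,0],[0.5,0,0,0]]]'
python3 -m handwheel '[[[0.3,0,0,0],[0,0,0,0],[0,0,0,0],[0,0,0,0]]]'
python3 - <<'E'
from h import *
need(463,262.5,19,0.078+np.pi/2)
E
```

```text
t 17.2 pos [468.6 240.4 150.6] jawyaw 1.649 tilt [-0.001 -0.001 -1.   ] j6 -1.32 grip 11.5 F [ 0.7  0.5 -2.4]
turn -0.0 shift cm [13.16  2.25 -0.37] rows 4 per row x8 [ 1.645  0.281 -0.047]
time: 17.87
tool_pos: [462.3, 263.3, 34.7]
tcp_rot: [-2.916, 1.568, -2.837]
contact_force: [-0.9, -0.1, -2.5]
grip_width: 11.5
time: 18.2
tool_pos: [463.9, 263.7, 34.3]
tcp_rot: [0.337, 1.568, 0.416]
contact_force: [0.9, 0.4, -2.5]
grip_width: 11.4
t 18.2 pos [463.9 263.7  34.3] jawyaw 1.65 tilt [ 0.002  0.001 -1.   ] j6 -1.28 grip 11.4 F [ 0.9  0.4 -2.5]
turn 0.001 shift cm [ 1.53 -0.11 -0.1 ] rows 1 per row x8 [ 0.192 -0.014 -0.013]
```

```bash
python3 -m handwheel '[[[0.6,-0.1,-0.1,0],[0.4,0,0,0],[0.3,0,0,0],[0.2,0,0,0],[0.1,0,0,0],[0.1,0,0,0],[0,0,0,0],[0,0,0,0]]]'
python3 - <<'E'
from h import *
need(463,262.5,18,0.078+np.pi/2)
p,d,m=cap('wrist','w8')
E
```

```text
time: 18.87
tool_pos: [461.9, 262.1, 17.7]
tcp_rot: [-1.159, 1.571, -1.079]
contact_force: [-5.9, -4.1, 15.1]
grip_width: 11.6
t 18.87 pos [461.9 262.1  17.7] jawyaw 1.65 tilt [ 0. -0. -1.] j6 -1.28 grip 11.6 F [-5.9 -4.1 15.1]
turn 0.001 shift cm [-0.03  0.04  0.12] rows 1 per row x8 [-0.004  0.004  0.014]
```

View pics/w8.png

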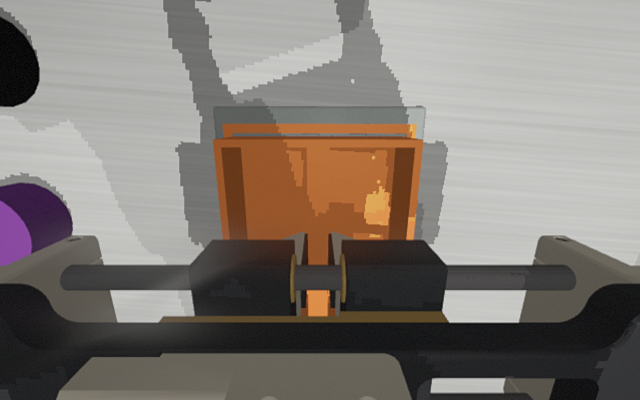

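```bash
python3 -m handwheel '[[[0,0,0,0],[0,0,0,0],[0,0,0,0],[0,0,0,0]]]' 0.4
python3 -m handwheel '[[[-2,0,0,0],[-3.5,0,0,0],[-4,0,0,0],[-4,0,0,0],[-4,0,0,0],[-4,0,0,0],[-3,0,0,0],[-1,0,0,0]]]'
python3 -m handwheel '[[[0,-2,0,0],[0,-4,0,0],[0,-4,0,0],[0,-4,-1,0],[0,-4,-1,0],[0,-2,0,0],[0,0,0,0],[0,0,0,0]]]' 1
python3 - <<'E'
from h import *
o=bot.get_obs(); print(o['tool_pos'])
p,d,m=cap('top','t9'); C=cloud(d,m); P=C.reshape(-1,3)
s=P[(abs(P[:,2]-48)<5)&(abs(P[:,0]-462)<100)&(abs(P[:,1]-262)<100)]; print('orange top',len(s),np.median(s[:,2]) if len(s) else '',cv2.minAreaRect(s[:,:2].astype(np.float32)) if len(s)>5 else '')
cv2.imwrite('pics/t9c.png',cv2.resize(p[60:320,110:470,::-1],None,fx=2.2,fy=2.2,interpolation=cv2.INTER_CUBIC))
p,d,m=cap('wrist','w9')
E
```

```text
time: 19.25
tool_pos: [462.3, 262.2, 16.0]
tcp_rot: [0.606, 1.571, 0.685]
contact_force: [-0.0, -0.3, 0.9]
grip_width: 33.3
time: 19.92
tool_pos: [463.8, 262.9, 276.4]
tcp_rot: [0.303, 1.562, 0.382]
contact_force: [0.4, 1.1, 0.2]
grip_width: 36.7
time: 20.58
tool_pos: [457.9, 60.5, 270.4]
tcp_rot: [2.627, 1.57, 2.703]
contact_force: [-0.7, -0.1, 0.8]
grip_width: 85.3
[457.88644229  60.49023468 270.38873063]
orange top 383 48.01999527517614 ((461.81634521484375, 261.4843444824219), (130.06491088867188, 110.37712860107422), 4.547966957092285)
```

View pics/t9c.png

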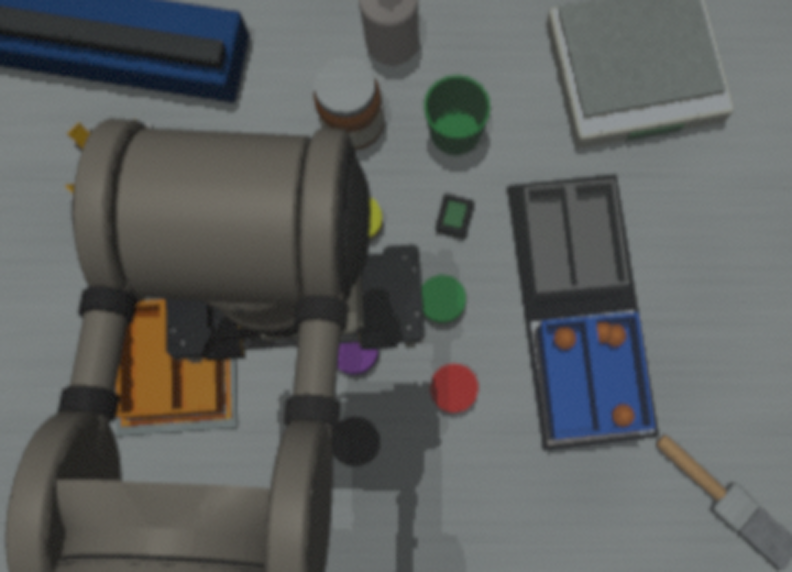

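View pics/w9.png

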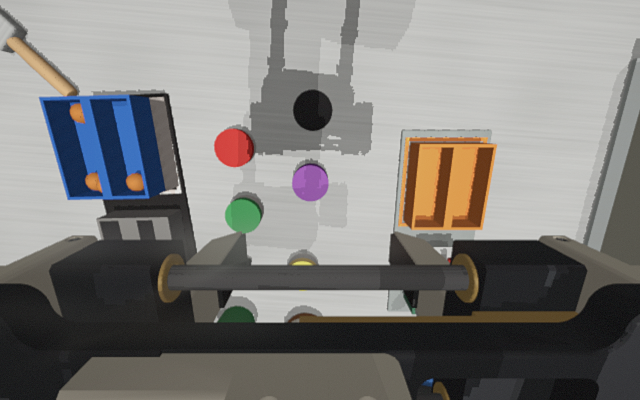

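```bash
cat >> h.py <<'E'
def tins(cam,name=None):
    p,d,m=cap(cam,name); C=cloud(d,m); hsv=cv2.cvtColor(p,cv2.COLOR_RGB2HSV)
    rng=dict(red=((0,120,60),(6,255,255)),red2=((172,120,60),(180,255,255)),yellow=((24,100,80),(34,255,255)),green=((50,80,50),(90,255,255)))
    for n,(a,b) in rng.items():
        mk=cv2.inRange(hsv,a,b)>0; q=C[mk&(abs(C[...,2]-32)<4)]
        if len(q)<30: continue
        q=q[np.linalg.norm(q[:,:2]-np.median(q[:,:2],0),axis=1)<45]
        c,r=cv2.minEnclosingCircle(q[:,:2].astype(np.float32)); print(cam,n,len(q),np.round(c,1),round(r,1),q[:,2].mean().round(1))
E
python3 - <<'E'
from h import *
tins('wrist'); tins('top'); need(429,-67.5,200)
E
```

```text
wrist red 1136 [427.5 -68.1] 28.0 32.4
wrist yellow 48 [609.3  45.7] 15.8 32.1
wrist green 932 [532.9 -54.2] 28.3 32.2
top red 332 [428.  -66.3] 26.9 32.3
top yellow 89 [633.3  37.2] 24.3 32.3
top green 335 [534.2 -52.4] 27.6 32.3
t 20.78 pos [458.   62.3 270.8] jawyaw 1.652 tilt [-0.001  0.    -1.   ] j6 -1.68 grip 91.3 F [ 0.7 -0.2 -0.3]
turn 0 shift cm [  7.07 -12.71  -3.93] rows 4 per row x8 [ 0.884 -1.589 -0.492]
```

```bash
python3 -m handwheel '[[[1,-3,-0.9,0],[2,-3.3,-1,0],[2,-3.3,-1,0],[2,-2.7,-1,0],[3,-0.3,0,0],[0,0,0,0],[0,0,0,0],[0,0,0,0]]]' 1
python3 - <<'E'
from h import *
tins('wrist','w10'); need(428,-67,6)
E
```

```text
time: 21.45
tool_pos: [430.1, -66.6, 172.3]
tcp_rot: [-0.14, 1.569, -0.059]
contact_force: [0.4, 0.7, -0.1]
grip_width: 92.0
wrist red 1732 [427.8 -68.6] 28.3 32.4
wrist green 487 [524.1 -54.9] 25.6 32.3
t 21.5 pos [430.4 -66.6 172.6] jawyaw 1.652 tilt [ 0.002 -0.001 -1.   ] j6 -1.98 grip 92.0 F [ 0.5  0.3 -0.3]
turn 0 shift cm [16.66 -0.   -0.28] rows 5 per row x8 [ 2.083e+00 -1.000e-03 -3.500e-02]
```

View pics/w10.png

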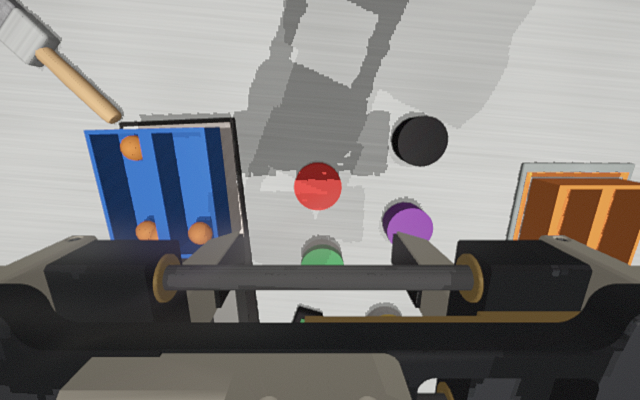

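```bash
python3 -m handwheel '[[[0,0,0,0.121],[0,0,0,0.121],[0,0,0,0.121],[0,0,0,0.121],[0,0,0,0.121],[0,0,0,0.121],[0,0,0,0.121],[0,0,0,0.121]]]' 1
python3 -m handwheel '[[[0,0,0,0.121],[0,0,0,0.121],[0,0,0,0.121],[0,0,0,0.121],[0,0,0,0.121],[0,0,0,0],[0,0,0,0]]]' 1
python3 - <<'E'
from h import *
need(428,-67.2,6,0.08)
E
```

```text
time: 22.17
tool_pos: [430.3, -66.7, 172.8]
tcp_rot: [0.625, 1.568, -0.268]
contact_force: [-0.2, -0.0, 0.8]
grip_width: 92.1
time: 22.75
tool_pos: [430.0, -66.9, 172.3]
tcp_rot: [1.214, 1.568, -0.275]
contact_force: [-0.3, 0.3, -0.3]
grip_width: 91.8
t 22.75 pos [430.  -66.9 172.3] jawyaw 0.082 tilt [ 0.002 -0.001 -1.   ] j6 -0.41 grip 91.8 F [-0.3  0.3 -0.3]
turn 0.002 shift cm [16.63 -0.24 -0.  ] rows 5 per row x8 [ 2.079 -0.029 -0.   ]
```

```bash
python3 -m handwheel '[[[3,-0.2,0,0],[4,0,0,0],[4,0,0,0],[2.8,0,0,0],[1.5,0,0,0],[0.8,0,0,0],[0.3,0,0,0],[0,0,0,0]]]' 1
python3 -m handwheel '[[[0,0,0,0],[0,0,0,0]]]'
python3 - <<'E'
from h import *
need(428,-67.2,6,0.08)
E
python3 -m handwheel '[[[0,0,0,0],[0,0,0,0],[0,0,0,0],[0,0,0,0],[0,0,0,0],[0,0,0,0]]]' 0
python3 -m handwheel '[[[-1,0,0,0],[-2,0,0,0],[-4,0,0,0],[-4,0,0,0],[-4,0,0,0],[-4,0,0,0],[-3,0,0,0],[-1,0,0,0]]]'
python3 - <<'E'
from h import *
need(631.3,274.5,270,0.08); cap('wrist','w11')
E
```

```text
time: 23.42
tool_pos: [427.7, -67.6, 7.4]
tcp_rot: [1.363, 1.57, -0.128]
contact_force: [-0.2, -0.2, 0.3]
grip_width: 92.0
time: 23.58
tool_pos: [428.2, -67.9, 8.3]
tcp_rot: [1.195, 1.568, -0.298]
contact_force: [1.1, 0.2, -0.7]
grip_width: 91.7
t 23.58 pos [428.2 -67.9   8.3] jawyaw 0.078 tilt [ 0.003 -0.001 -1.   ] j6 -0.41 grip 91.7 F [ 1.1  0.2 -0.7]
turn -0.002 shift cm [ 0.23 -0.01 -0.07] rows 1 per row x8 [ 0.029 -0.002 -0.009]
time: 24.08
tool_pos: [427.2, -67.6, 7.2]
tcp_rot: [1.476, 1.57, -0.018]
contact_force: [1.2, -0.1, 1.0]
grip_width: 56.3
time: 24.75
tool_pos: [428.8, -68.1, 241.8]
tcp_rot: [1.176, 1.563, -0.318]
contact_force: [0.2, -0.1, -1.4]
grip_width: 54.4
t 24.75 pos [428.8 -68.1 241.8] jawyaw 0.077 tilt [ 0.007 -0.002 -1.   ] j6 -0.41 grip 54.4 F [ 0.2 -0.1 -1.4]
turn -0.003 shift cm [ -2.75  22.94 -32.53] rows 10 per row x8 [-0.344  2.868 -4.066]
```

View pics/w11.png

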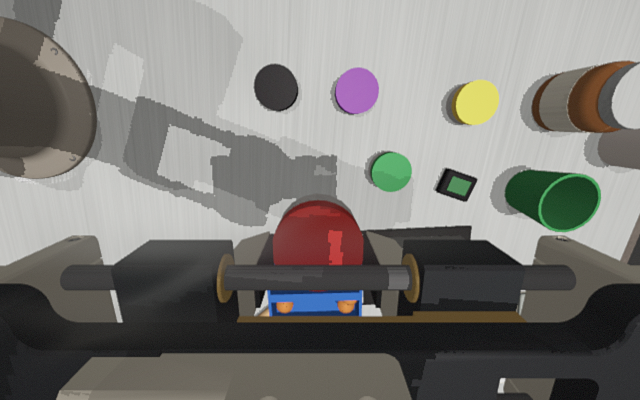

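```bash
python3 - <<'E'
from h import *
def lid():
    p,d,m=cap('wrist'); C=cloud(d,m); o,M=st(); hsv=cv2.cvtColor(p,cv2.COLOR_RGB2HSV)
    mk=((cv2.inRange(hsv,(0,120,40),(6,255,255))|cv2.inRange(hsv,(172,120,40),(180,255,255)))>0)&(abs(C[...,2]-o['tool_pos'][2]-25)<25); mk[:150]=0
    q=C[mk]; L=(q-o['tool_pos'])@M
    z=np.median(L[:,0]); k=abs(L[:,0]-z)<4; A=np.c_[L[k][:,1:],np.ones(k.sum())]; c=np.linalg.lstsq(A,L[k][:,0],rcond=None)[0]
    print('n',k.sum(),'lid x(tool)',z.round(1),'tilt',c.round(3),'y range',L[k][:,1].min().round(1),L[k][:,1].max().round(1),'z range',L[k][:,2].min().round(1),L[k][:,2].max().round(1))
    v=p[190:265,260:375,::-1]; cv2.imwrite('pics/lid.png',cv2.resize(v,None,fx=6,fy=6))
    print('grip',bot.get_obs()['grip_width'])
lid()
E
```

```text
n 4573 lid x(tool) -27.7 tilt [-3.0000e-03 -7.0000e-03 -2.7796e+01] y range -26.5 28.3 z range -27.4 29.5
grip 54.01591333362774
```

View pics/lid.png

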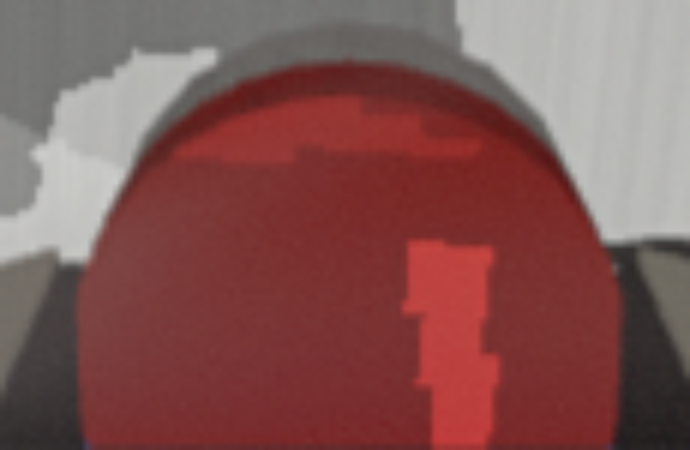

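```bash
python3 - <<'E'
from h import *
need(623,165,280,0.08)
E
python3 -m handwheel '[[[-1,1,-1,0],[-1,2.5,-2.5,0],[-1,2.5,-2.7,0],[-0.8,2.6,-2.8,0],[0,2.8,-2.8,0],[0,2.8,-2.8,0],[0,2.8,-2.8,0],[0,2.6,-2.6,0]]]'
python3 -m handwheel '[[[0,1.5,-1.5,0],[0,0,0,0],[0,0,0,0],[0,0,0,0]]]'
python3 - <<'E'
from h import *
need(631.3,274.5,270,0.08)
p,d,m=cap('wrist','w12'); np.savez('w12.npz',p=p,d=d,m=np.r_[m['position'],m['rotation']])
C=cloud(d,m);P=C.reshape(-1,3)
for lo,hi in ((216,232),(190,210),(100,190)):
    s=P[(P[:,2]>lo)&(P[:,2]<hi)&(P[:,1]>220)&(P[:,1]<350)&(P[:,0]>560)&(P[:,0]<710)]
    print(lo,len(s), (cv2.minAreaRect(s[:,:2].astype(np.float32)),s.min(0).round(),s.max(0).round()) if len(s)>5 else '')
E
```

```text
t 24.85 pos [428.1 -67.9 239. ] jawyaw 0.077 tilt [ 0.004 -0.001 -1.   ] j6 -0.41 grip 54.0 F [-0.3 -0.1 -1.9]
turn -0.003 shift cm [ -4.04  21.31 -21.65] rows 8 per row x8 [-0.505  2.664 -2.707]
time: 25.52
tool_pos: [607.5, 148.8, 272.3]
tcp_rot: [-1.565, 1.567, -3.058]
contact_force: [0.5, -1.8, -0.8]
grip_width: 54.4
time: 25.85
tool_pos: [620.1, 162.3, 273.3]
tcp_rot: [-1.407, 1.567, -2.901]
contact_force: [-0.1, -0.1, -0.5]
grip_width: 54.7
t 25.85 pos [620.1 162.3 273.3] jawyaw 0.077 tilt [-0.003 -0.001 -1.   ] j6 0.06 grip 54.7 F [-0.1 -0.1 -0.5]
turn -0.003 shift cm [  0.32   2.02 -11.09] rows 3 per row x8 [ 0.04   0.252 -1.387]
216 1688 (((631.1143798828125, 274.75482177734375), (77.57597351074219, 77.5010757446289), 4.663357257843018), array([590., 234., 216.]), array([671., 315., 230.]))
190 299 (((638.3035888671875, 271.4524230957031), (74.58099365234375, 73.81155395507812), 19.635175704956055), array([591., 238., 190.]), array([668., 315., 210.]))
100 1124 (((630.8816528320312, 274.9864807128906), (77.25335693359375, 76.61827850341797), 4.169386863708496), array([591., 235., 101.]), array([668., 315., 190.]))
```

View pics/w12.png

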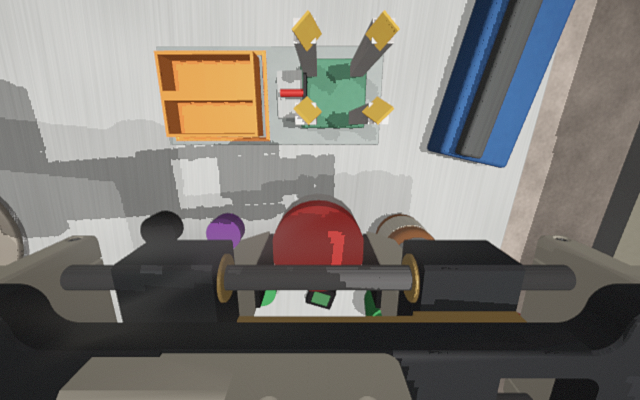

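```bash
python3 -m handwheel '[[[0,0.5,-2,0],[0,0.5,-3.3,0],[0,0.5,-3.3,0],[0,0.5,-2.5,0],[0,0,0,0],[0,0,0,0],[0,0,0,0]]]'
python3 - <<'E'
from h import *
need(631.5,274.6,230,0.08)
E
```

```text
time: 26.48
tool_pos: [632.2, 273.7, 275.3]
tcp_rot: [-0.136, 1.57, -1.631]
contact_force: [0.2, -0.9, -1.3]
grip_width: 54.7
t 26.48 pos [632.2 273.7 275.3] jawyaw 0.076 tilt [-0.    -0.001 -1.   ] j6 0.22 grip 54.7 F [ 0.2 -0.9 -1.3]
turn -0.004 shift cm [ 4.53 -0.06 -0.1 ] rows 2 per row x8 [ 0.567 -0.008 -0.012]
```

```bash
python3 -m handwheel '[[[1.5,-0.05,-0.1,-0.004],[1.5,0,0,0],[1,0,0,0],[0.5,0,0,0],[0,0,0,0],[0,0,0,0]]]'
python3 - <<'E'
from h import *
need(631.5,274.6,190,0.08); cap('scene','s12'); p,d,m=cap('wrist','w13')
a=cv2.imread('pics/s12.png'); cv2.imwrite('pics/s12c.png',cv2.resize(a[100:260,370:530],None,fx=3.6,fy=3.6,interpolation=cv2.INTER_CUBIC))
E
```

```text
time: 26.98
tool_pos: [632.0, 275.5, 230.7]
tcp_rot: [1.798, 1.57, 0.307]
contact_force: [0.6, -0.3, -1.4]
grip_width: 54.3
t 26.98 pos [632.  275.5 230.7] jawyaw 0.08 tilt [ 0.  0. -1.] j6 0.22 grip 54.3 F [ 0.6 -0.3 -1.4]
turn 0.0 shift cm [ 4.07 -0.06  0.08] rows 1 per row x8 [ 0.508 -0.008  0.01 ]
```

View pics/s12c.png

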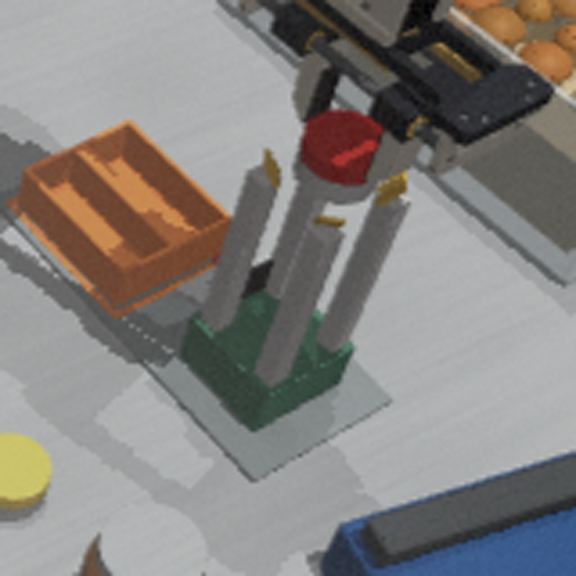

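View pics/w13.png

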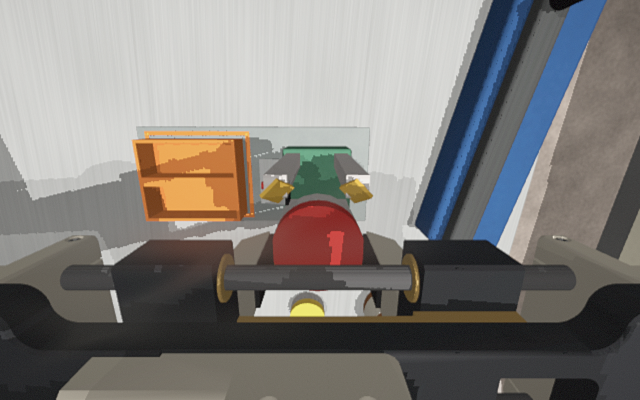

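```bash
python3 -m handwheel '[[[0.8,0,0.08,0],[0.8,0,0,0],[0.5,0,0,0],[0.3,0,0,0],[0,0,0,0],[0,0,0,0]]]'
python3 -m handwheel '[[[0.8,0,0,0],[0.8,0,0,0],[0.4,0,0,0],[0.2,0,0,0],[0,0,0,0],[0,0,0,0]]]'
python3 - <<'E'
from h import *
need(631.5,274.6,190,0.08); cap('scene','s12')
a=cv2.imread('pics/s12.png'); cv2.imwrite('pics/s13c.png',cv2.resize(a[100:260,370:530],None,fx=3.6,fy=3.6,interpolation=cv2.INTER_CUBIC))
E
```

```text
time: 27.58
tool_pos: [631.8, 275.4, 205.8]
tcp_rot: [-1.455, 1.57, -2.945]
contact_force: [-0.1, 0.1, -1.8]
grip_width: 54.3
time: 28.08
tool_pos: [631.9, 275.3, 184.1]
tcp_rot: [-1.778, 1.571, 3.016]
contact_force: [-0.4, -0.4, -1.0]
grip_width: 54.7
t 28.08 pos [631.9 275.3 184.1] jawyaw 0.081 tilt [-0.  0. -1.] j6 0.22 grip 54.7 F [-0.4 -0.4 -1. ]
turn 0.001 shift cm [-0.59 -0.04  0.07] rows 1 per row x8 [-0.074 -0.005  0.009]
```

View pics/s13c.png

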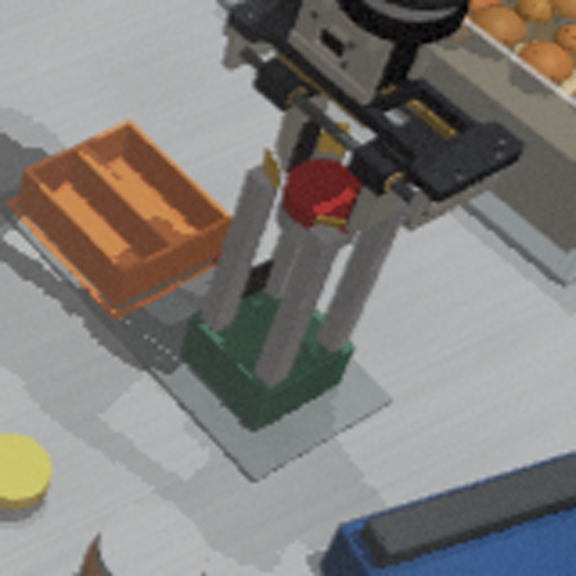

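```bash
python3 -m handwheel '[[[0,0,0,0],[0,0,0,0],[0,0,0,0],[0,0,0,0]]]' 0.8
python3 -m handwheel '[[[-1,0,0,0],[-3,0,0,0],[-3,0,0,0],[-2,0,0,0],[0,0,0,0]]]'
python3 -m handwheel '[[[0,0,2,0],[0,0,3.5,0],[0,0,3.5,0],[0,0,3.5,0],[0,0,2,0],[0,0,0,0],[0,0,0,0]]]'
python3 - <<'E'
from h import *
need(633,49,200,0.08+np.pi/2); cap('scene','s14')
tins('wrist','w14');tins('scene')
a=cv2.imread('pics/s14.png'); cv2.imwrite('pics/s14c.png',cv2.resize(a[100:260,370:530],None,fx=3.6,fy=3.6,interpolation=cv2.INTER_CUBIC))
E
```

```text
time: 28.47
tool_pos: [632.0, 275.4, 184.6]
tcp_rot: [1.872, 1.57, 0.382]
contact_force: [-0.9, 0.2, -0.2]
grip_width: 72.7
time: 28.88
tool_pos: [633.6, 275.9, 281.2]
tcp_rot: [1.799, 1.56, 0.309]
contact_force: [0.8, 0.5, 1.1]
grip_width: 73.9
time: 29.47
tool_pos: [643.6, 129.8, 274.3]
tcp_rot: [-2.924, 1.57, 1.867]
contact_force: [-0.5, 0.6, -0.2]
grip_width: 73.1
t 29.47 pos [643.6 129.8 274.3] jawyaw 0.079 tilt [-0.  0. -1.] j6 0.0 grip 73.1 F [-0.5  0.6 -0.2]
turn 1.57 shift cm [7.42 7.97 1.7 ] rows 3 per row x8 [0.928 0.997 0.213]
wrist yellow 890 [633.1  48.1] 28.2 32.4
wrist green 121 [758.7 -80.6] 28.2 32.0
scene yellow 195 [633.7  44.7] 28.3 32.5
scene green 287 [536.7 -54.5] 28.6 32.3
```

View pics/s14c.png

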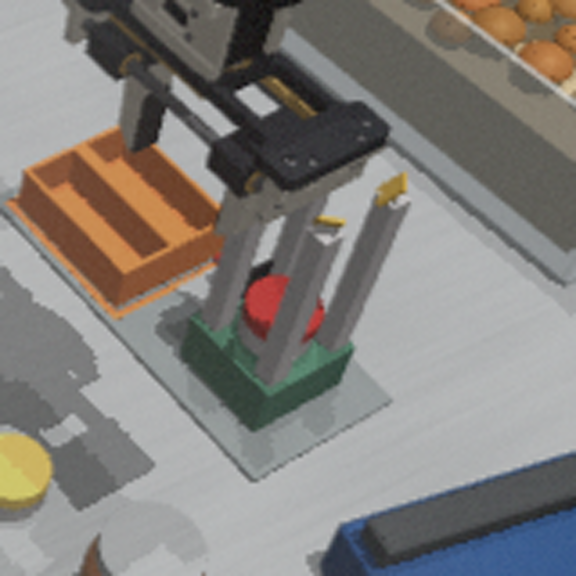

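View pics/w14.png

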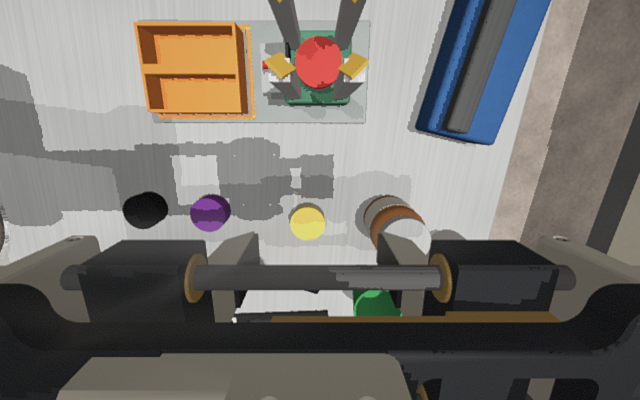

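```bash
python3 -m handwheel '[[[0,0,0,-0.121],[0,0,0,-0.121],[0,0,0,-0.121],[0,0,0,-0.121],[0,0,0,-0.121],[0,0,0,-0.121],[0,0,0,-0.121],[0,0,0,-0.121]]]' 1
python3 -m handwheel '[[[0,0,0,-0.121],[0,0,0,-0.121],[0,0,0,-0.121],[0,0,0,-0.121],[0,0,0,-0.119],[0,-2.5,-0.5,0],[0,-3.2,-0.6,0],[0,-2.4,-0.5,0]]]' 1
python3 -m handwheel '[[[2,0,0,0],[3,0,0,0],[3,0,0,0],[0,0,0,0],[0,0,0,0],[0,0,0,0]]]' 1
python3 - <<'E'
from h import *
tins('wrist','w15'); need(633.4,48,8,0.08+np.pi/2)
E
```

```text
time: 30.28
tool_pos: [643.3, 132.6, 274.0]
tcp_rot: [2.561, 1.57, 2.047]
contact_force: [-0.2, 0.1, 0.4]
grip_width: 91.9
time: 30.95
tool_pos: [633.9, 49.2, 273.9]
tcp_rot: [-2.196, 1.57, -2.111]
contact_force: [-0.1, -0.1, -0.9]
grip_width: 91.9
time: 31.45
tool_pos: [635.1, 49.7, 195.9]
tcp_rot: [-0.07, 1.568, 0.013]
contact_force: [0.2, -0.4, 0.4]
grip_width: 91.5
wrist yellow 1240 [632.9  47. ] 28.2 32.4
wrist green 1986 [534.  -53.8] 28.0 32.5
t 31.5 pos [635.4  49.6 196.5] jawyaw 1.653 tilt [ 0.004 -0.    -1.   ] j6 -1.7 grip 91.6 F [-0.6 -0.5  0.5]
turn 0.002 shift cm [18.85 -0.13 -0.29] rows 5 per row x8 [ 2.356 -0.017 -0.036]
```

View pics/w15.png

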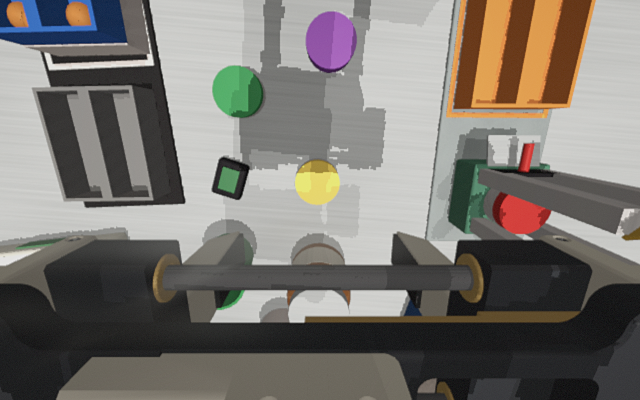

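```bash
python3 -m handwheel '[[[3,-0.15,-0.2,0],[4,0,0,0],[4,0,0,0],[4,0,0,0],[2,0,0,0],[1,0,0,0],[0.5,0,0,0],[0.2,0,0,0]]]' 1
python3 -m handwheel '[[[0,0,0,0],[0,0,0,0],[0,0,0,0]]]'
python3 - <<'E'
from h import *
need(633,48,7,0.08+np.pi/2)
E
```

```text
time: 32.17
tool_pos: [633.8, 47.3, 8.4]
tcp_rot: [-0.097, 1.568, -0.016]
contact_force: [-0.5, 0.1, 0.1]
grip_width: 91.7
time: 32.42
tool_pos: [633.5, 47.1, 9.0]
tcp_rot: [-0.105, 1.568, -0.024]
contact_force: [0.8, 0.8, -0.5]
grip_width: 91.5
t 32.42 pos [633.5  47.1   9. ] jawyaw 1.652 tilt [ 0.003 -0.    -1.   ] j6 -1.7 grip 91.5 F [ 0.8  0.8 -0.5]
turn 0.001 shift cm [ 0.2   0.09 -0.05] rows 1 per row x8 [ 0.025  0.011 -0.006]
```

```bash
python3 -m handwheel '[[[0.1,0,0,0],[0,0,0,0],[0,0,0,0],[0,0,0,0],[0,0,0,0],[0,0,0,0],[0,0,0,0]]]' 0
python3 -m handwheel '[[[-1,0,0,0],[-2,0,0,0],[-4,0,0,0],[-4,0,0,0],[-4,0,0,0],[-4,0,0,0],[-4,0,0,0],[-4,0,0,0]]]'
python3 -m handwheel '[[[0,0,0,0],[0,0,0,0]]]'
python3 - <<'E'
from h import *
need(631.7,275,275,0.08+np.pi/2); cap('wrist','w16')
E
```

```text
time: 33.0
tool_pos: [632.3, 47.2, 6.1]
tcp_rot: [1.557, 1.571, 1.638]
contact_force: [-0.2, 0.6, 0.4]
grip_width: 54.7
time: 33.67
tool_pos: [631.6, 47.1, 279.0]
tcp_rot: [-0.193, 1.57, -0.112]
contact_force: [1.1, 0.1, -1.1]
grip_width: 54.5
time: 33.83
tool_pos: [633.2, 47.1, 279.7]
tcp_rot: [-0.123, 1.564, -0.042]
contact_force: [-0.3, -0.7, -3.2]
grip_width: 54.7
t 33.83 pos [633.2  47.1 279.7] jawyaw 1.652 tilt [ 0.006 -0.    -1.   ] j6 -1.7 grip 54.7 F [-0.3 -0.7 -3.2]
turn 0.001 shift cm [ 0.46 22.73  1.67] rows 6 per row x8 [0.057 2.841 0.209]
```

View pics/w16.png

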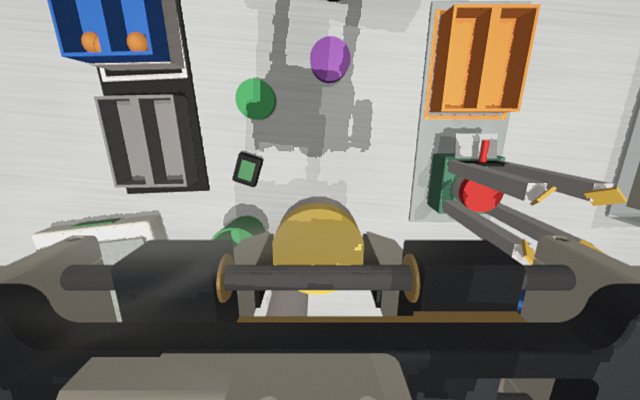

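Yellow is held level. Now I'll move it over the magazine, with the jaws along y.

```bash
python3 -m handwheel '[[[0,2,0.2,0],[0,3.7,0.3,0],[0,4,0.3,0],[0,4,0.3,0],[0,4,0.3,0],[0,3.2,0.2,0],[0,1.8,0.1,0],[0,0,0,0]]]'
python3 -m handwheel '[[[0,0,0,0],[0,0,0,0],[0,0,0,0]]]'
python3 - <<'E'
from h import *
need(631.8,275.2,230,0.08+np.pi/2); p,d,m=cap('wrist','w17')
E
```

```text
time: 34.55
tool_pos: [628.9, 279.2, 272.7]
tcp_rot: [3.07, 1.565, -3.127]
contact_force: [1.0, 0.4, -1.7]
grip_width: 54.6
time: 34.8
tool_pos: [630.9, 273.2, 275.3]
tcp_rot: [-2.709, 1.569, -2.629]
contact_force: [0.1, -0.7, -1.5]
grip_width: 54.2
t 34.8 pos [630.9 273.2 275.3] jawyaw 1.65 tilt [-0.002 -0.001 -1.   ] j6 -1.35 grip 54.2 F [ 0.1 -0.7 -1.5]
turn -0.0 shift cm [4.53 0.19 0.11] rows 2 per row x8 [0.567 0.024 0.014]
```

View pics/w17.png

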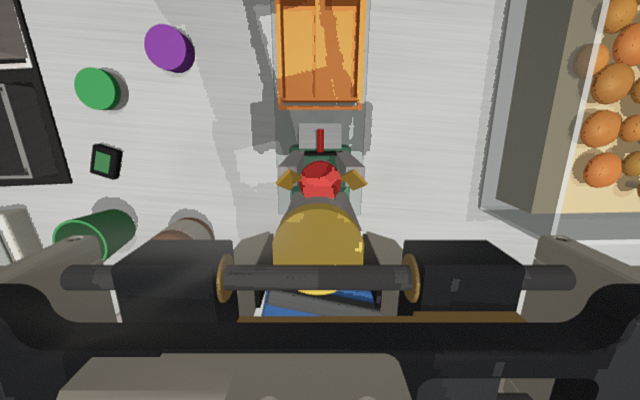

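```bash
python3 -m handwheel '[[[1.5,0.2,0.1,0],[1.5,0,0,0],[1,0,0,0],[0.5,0,0,0],[0,0,0,0],[0,0,0,0],[0,0,0,0]]]'
python3 - <<'E'
from h import *
need(631.9,275.3,190,0.08+np.pi/2); p,d,m=cap('wrist','w18')
E
python3 -m handwheel '[[[0.8,0,0,0],[0.8,0,0,0],[0.5,0,0,0],[0.3,0,0,0],[0,0,0,0],[0,0,0,0]]]'
python3 - <<'E'
from h import *
need(631.9,275.3,190,0.08+np.pi/2); p,d,m=cap('wrist','w18')
E
```

```text
time: 35.43
tool_pos: [632.2, 276.8, 232.2]
tcp_rot: [0.244, 1.569, 0.325]
contact_force: [0.6, -0.4, -0.8]
grip_width: 54.6
t 35.43 pos [632.2 276.8 232.2] jawyaw 1.652 tilt [ 0.002  0.001 -1.   ] j6 -1.35 grip 54.6 F [ 0.6 -0.4 -0.8]
turn 0.001 shift cm [ 4.22 -0.14 -0.05] rows 2 per row x8 [ 0.528 -0.018 -0.006]
time: 35.98
tool_pos: [631.6, 276.9, 206.8]
tcp_rot: [-3.038, 1.57, -2.957]
contact_force: [-0.8, -0.7, -1.2]
grip_width: 54.5
t 35.98 pos [631.6 276.9 206.8] jawyaw 1.652 tilt [-0. -0. -1.] j6 -1.35 grip 54.5 F [-0.8 -0.7 -1.2]
turn 0.001 shift cm [ 1.68 -0.16  0.02] rows 1 per row x8 [ 0.21  -0.02   0.002]
```

View pics/w18.png

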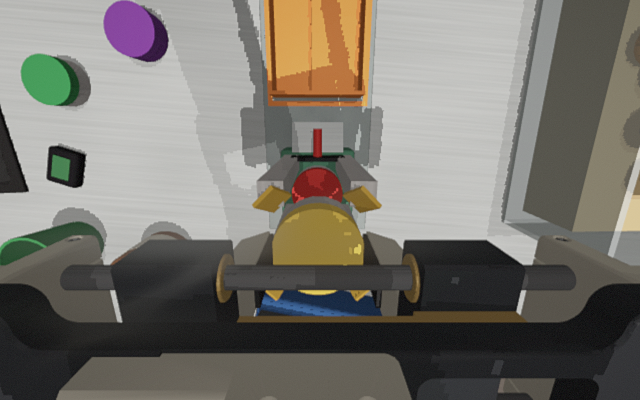

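```bash
python3 -m handwheel '[[[0.7,-0.1,0,0],[0.7,0,0,0],[0.5,0,0,0],[0.3,0,0,0],[0,0,0,0],[0,0,0,0]]]'
python3 - <<'E'
from h import *
need(631.9,275.3,185,0.08+np.pi/2)
E
python3 -m handwheel '[[[0,0,0,0],[0,0,0,0],[0,0,0,0],[0,0,0,0]]]' 0.8
python3 -m handwheel '[[[-1,0,0,0],[-3,0,0,0],[-3,0,0,0],[-2,0,0,0],[0,0,0,0]]]'
python3 -m handwheel '[[[0,-2,0,0],[0,-3.5,0,0],[0,-3.5,0,0],[0,-3.5,0,0],[0,-3.5,0,0],[0,-2,0,0],[0,0,0,0],[0,0,0,0]]]' 1
python3 - <<'E'
from h import *
tins('wrist','w19');tins('top');cap('scene','s19')
need(533.5,-53,200,0.08+np.pi/2)
a=cv2.imread('pics/s19.png'); cv2.imwrite('pics/s19c.png',cv2.resize(a[100:260,370:530],None,fx=3.6,fy=3.6,interpolation=cv2.INTER_CUBIC))
E
```

```text
time: 36.53
tool_pos: [631.7, 275.8, 184.8]
tcp_rot: [-3.033, 1.57, -2.952]
contact_force: [0.1, -0.2, -0.4]
grip_width: 54.9
t 36.53 pos [631.7 275.8 184.8] jawyaw 1.652 tilt [-0.001 -0.    -1.   ] j6 -1.35 grip 54.9 F [ 0.1 -0.2 -0.4]
turn 0.001 shift cm [-0.02 -0.06  0.02] rows 1 per row x8 [-0.002 -0.007  0.002]
time: 36.87
tool_pos: [632.0, 275.9, 185.7]
tcp_rot: [0.295, 1.57, 0.376]
contact_force: [-0.2, 0.9, 0.3]
grip_width: 72.3
time: 37.28
tool_pos: [633.5, 276.4, 282.2]
tcp_rot: [0.221, 1.56, 0.302]
contact_force: [-0.6, 0.1, 0.7]
grip_width: 73.3
time: 37.95
tool_pos: [646.4, 95.4, 275.2]
tcp_rot: [1.767, 1.57, 1.846]
contact_force: [-0.0, 0.5, 0.1]
grip_width: 92.1
wrist green 1322 [533.6 -54. ] 28.2 32.3
top green 341 [534.2 -52.4] 27.9 32.4
t 38.1 pos [646.2  97.8 275.1] jawyaw 1.653 tilt [-0.     0.001 -1.   ] j6 -1.62 grip 92.3 F [-0.5  0.1 -0.8]
turn 0.003 shift cm [  7.51 -14.14 -12.44] rows 5 per row x8 [ 0.938 -1.767 -1.555]
```

View pics/s19c.png

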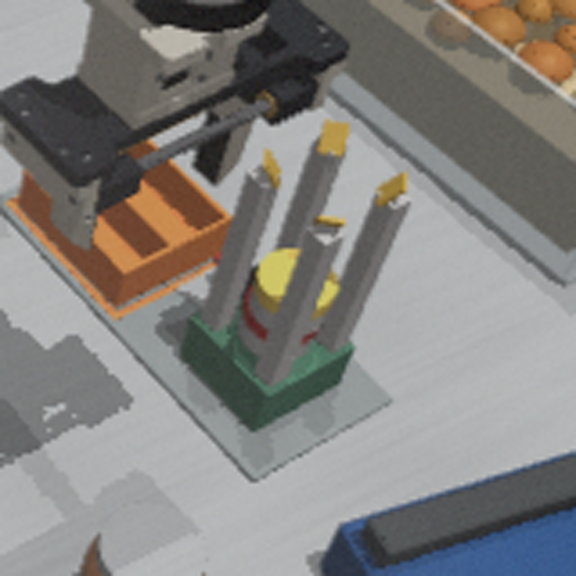

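View pics/w19.png

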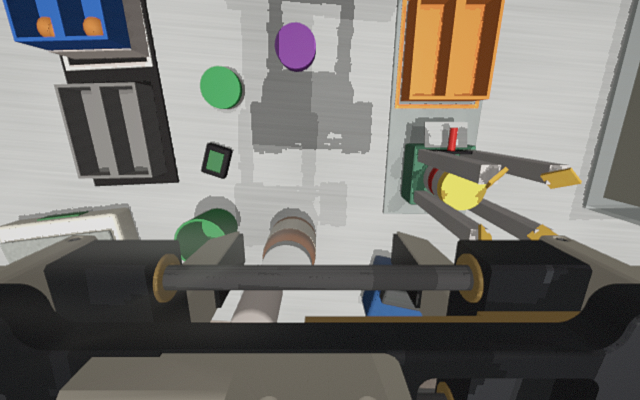

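```bash
python3 -m handwheel '[[[0,-2,-1.8,0],[0,-2.9,-2.5,0],[0,-2.9,-2.6,0],[0,-2.9,-2.6,0],[0,-2.4,-2.1,0],[0.5,-1,-0.9,0],[3,0,0,0],[3,0,0,0]]]' 1
python3 -m handwheel '[[[1,0,0,0],[0,0,0,0],[0,0,0,0],[0,0,0,0]]]' 1
python3 - <<'E'
from h import *
tins('wrist','w20'); need(533.9,-53,8,0.08+np.pi/2)
E
```

```text
time: 38.77
tool_pos: [534.0, -54.1, 211.3]
tcp_rot: [-0.269, 1.565, -0.187]
contact_force: [0.8, -0.1, -0.4]
grip_width: 92.0
time: 39.1
tool_pos: [534.4, -53.8, 201.8]
tcp_rot: [-0.286, 1.568, -0.204]
contact_force: [0.4, -0.2, 0.9]
grip_width: 91.6
wrist green 1471 [533.3 -54.1] 28.1 32.4
t 39.15 pos [534.4 -53.9 201.8] jawyaw 1.653 tilt [ 0.003 -0.001 -1.   ] j6 -1.9 grip 92.1 F [0.8 0.1 0.6]
turn 0.002 shift cm [19.38  0.11 -0.1 ] rows 5 per row x8 [ 2.423  0.014 -0.013]
```

View pics/w20.png

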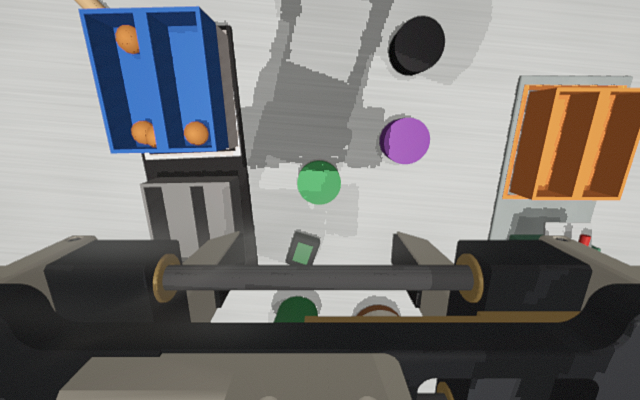

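```bash
python3 -m handwheel '[[[3,0.05,-0.1,0],[4,0,0,0],[4,0,0,0],[4,0,0,0],[2.5,0,0,0],[1.2,0,0,0],[0.6,0,0,0],[0.2,0,0,0]]]' 1
python3 -m handwheel '[[[0,0,0,0],[0,0,0,0],[0,0,0,0]]]'
python3 -m handwheel '[[[0,0,0,0],[0,0,0,0],[0,0,0,0],[0,0,0,0],[0,0,0,0],[0,0,0,0],[0,0,0,0]]]' 0
python3 -m handwheel '[[[-1,0,0,0],[-2,0,0,0],[-4,0,0,0],[-4,0,0,0],[-4,0,0,0],[-4,0,0,0],[-4,0,0,0],[-4,0,0,0]]]'
python3 -m handwheel '[[[0,0,0,0],[0,0,0,0]]]'
python3 - <<'E'
from h import *
need(631.7,275,275,0.08+np.pi/2); cap('wrist','w21')
E
```

```text
time: 39.82
tool_pos: [532.8, -53.8, 5.1]
tcp_rot: [-0.12, 1.57, -0.038]
contact_force: [-0.2, 0.5, -0.3]
grip_width: 92.1
time: 40.07
tool_pos: [533.3, -54.0, 6.5]
tcp_rot: [-0.302, 1.568, -0.221]
contact_force: [-0.6, 0.3, 0.3]
grip_width: 91.9
time: 40.65
tool_pos: [532.2, -53.8, 5.1]
tcp_rot: [1.872, 1.571, 1.954]
contact_force: [-0.7, 0.3, 0.9]
grip_width: 54.9
time: 41.32
tool_pos: [531.3, -53.6, 277.8]
tcp_rot: [-0.054, 1.571, 0.027]
contact_force: [1.6, 0.9, -1.2]
grip_width: 55.1
time: 41.48
tool_pos: [532.9, -54.0, 278.0]
tcp_rot: [-0.32, 1.565, -0.239]
contact_force: [-0.2, -0.2, -2.0]
grip_width: 54.7
t 41.48 pos [532.9 -54.  278. ] jawyaw 1.652 tilt [ 0.006 -0.001 -1.   ] j6 -1.9 grip 54.7 F [-0.2 -0.2 -2. ]
turn 0.001 shift cm [ 0.31 32.   12.47] rows 9 per row x8 [0.039 4.001 1.559]
```

View pics/w21.png

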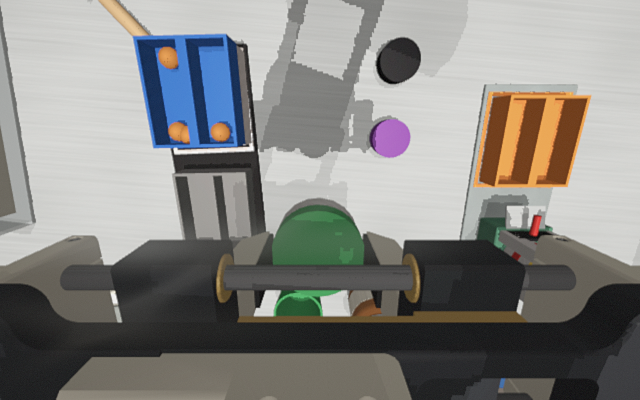

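```bash
python3 -m handwheel '[[[0,2,0.8,0],[0,3.5,1.4,0],[0,3.7,1.5,0],[0,3.7,1.5,0],[0,3.7,1.5,0],[0,3.7,1.5,0],[0,3.7,1.5,0],[0,3.5,1.3,0]]]'
python3 -m handwheel '[[[0,3,1,0],[0,1.4,0.5,0],[0,0,0,0],[0,0,0,0],[0,0,0,0],[0,0,0,0]]]'
python3 - <<'E'
from h import *
need(631.9,275.5,230,0.08+np.pi/2)
E
```

```text
time: 42.2
tool_pos: [618.9, 231.2, 272.4]
tcp_rot: [-3.009, 1.566, -2.927]
contact_force: [0.3, -0.9, -2.2]
grip_width: 54.7
time: 42.7
tool_pos: [630.7, 272.8, 274.6]
tcp_rot: [-2.74, 1.569, -2.66]
contact_force: [0.4, 0.7, -1.1]
grip_width: 55.1
t 42.7 pos [630.7 272.8 274.6] jawyaw 1.65 tilt [-0.001 -0.001 -1.   ] j6 -1.35 grip 55.1 F [ 0.4  0.7 -1.1]
turn -0.0 shift cm [4.46 0.26 0.14] rows 2 per row x8 [0.558 0.033 0.018]
```

```bash
python3 -m handwheel '[[[1.5,0.2,0.1,0],[1.5,0,0,0],[1,0,0,0],[0.5,0,0,0],[0,0,0,0],[0,0,0,0],[0,0,0,0]]]'
python3 - <<'E'
from h import *
need(631.9,275.5,190,0.08+np.pi/2); p,d,m=cap('wrist','w22')
E
```

```text
time: 43.28
tool_pos: [632.2, 276.2, 231.3]
tcp_rot: [0.258, 1.569, 0.339]
contact_force: [1.0, 0.3, -0.6]
grip_width: 55.2
t 43.28 pos [632.2 276.2 231.3] jawyaw 1.652 tilt [ 0.002  0.001 -1.   ] j6 -1.35 grip 55.2 F [ 1.   0.3 -0.6]
turn 0.001 shift cm [ 4.13 -0.07 -0.04] rows 1 per row x8 [ 0.516 -0.009 -0.005]
```

View pics/w22.png

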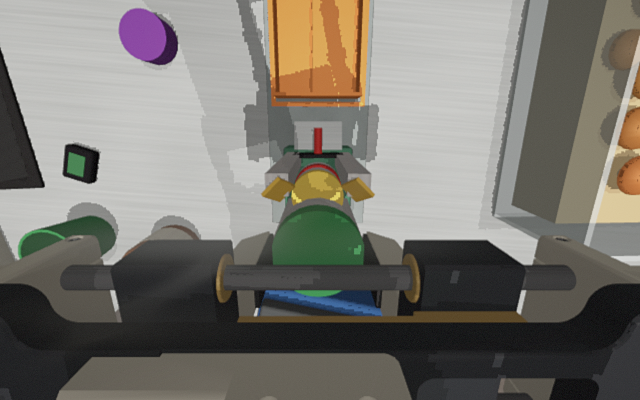

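```bash
python3 -m handwheel '[[[0.8,0,0,0],[0.8,0,0,0],[0.8,0,0,0],[0.8,0,0,0],[0.8,0,0,0],[0.5,0,0,0],[0,0,0,0],[0,0,0,0]]]'
python3 - <<'E'
from h import *
need(631.9,275.3,185,0.08+np.pi/2)
E
python3 -m handwheel '[[[0,0,0,0],[0,0,0,0],[0,0,0,0],[0,0,0,0]]]' 0.8
python3 -m handwheel '[[[-1,0,0,0],[-3,0,0,0],[-3,0,0,0],[-2,0,0,0],[0,0,0,0]]]'
python3 -m handwheel '[[[0,-2,0,0],[0,-3.5,0,0],[0,-3.7,-0.5,0],[0,-3.9,-0.5,0],[0,-4,-0.5,0],[0,-4,-0.5,0],[0,-4,-0.5,0],[0,-2,0,0]]]' 0.4
python3 - <<'E'
from h import *
cap('scene','s23')
need(438.8,-223.7,200,0.102+np.pi/2)
a=cv2.imread('pics/s23.png'); cv2.imwrite('pics/s23c.png',cv2.resize(a[100:260,370:530],None,fx=3.6,fy=3.6,interpolation=cv2.INTER_CUBIC))
E
```

```text
time: 44.0
tool_pos: [631.6, 276.3, 184.7]
tcp_rot: [-2.993, 1.57, -2.911]
contact_force: [-0.6, 0.3, -0.8]
grip_width: 54.6
t 44.0 pos [631.6 276.3 184.7] jawyaw 1.652 tilt [-0.001 -0.    -1.   ] j6 -1.35 grip 54.6 F [-0.6  0.3 -0.8]
turn 0.001 shift cm [-0.03 -0.1   0.02] rows 1 per row x8 [-0.003 -0.013  0.002]
time: 44.33
tool_pos: [632.0, 276.4, 185.8]
tcp_rot: [0.294, 1.569, 0.375]
contact_force: [0.2, 0.4, 0.4]
grip_width: 72.5
time: 44.75
tool_pos: [633.4, 276.9, 282.3]
tcp_rot: [0.222, 1.56, 0.303]
contact_force: [0.3, -0.3, -0.1]
grip_width: 73.4
time: 45.42
tool_pos: [628.0, -0.4, 275.5]
tcp_rot: [-1.767, 1.569, -1.689]
contact_force: [0.2, 0.1, 0.1]
grip_width: 36.6
t 45.47 pos [628.6  -2.8 275.3] jawyaw 1.646 tilt [ 0.    -0.003 -1.   ] j6 -1.77 grip 36.9 F [-0.3 -1.9 -0.2]
turn -0.026 shift cm [  7.59 -20.02 -21.13] rows 8 per row x8 [ 0.949 -2.503 -2.642]
```

View pics/s23c.png

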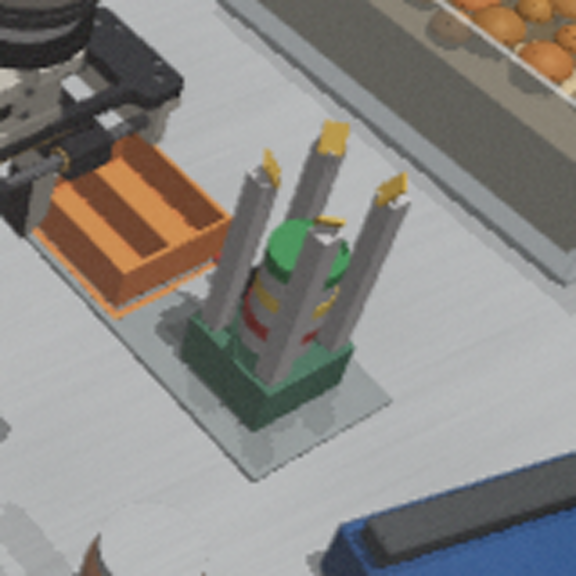

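```bash
python3 -m handwheel '[[[0,-1.5,-1.6,-0.022],[0,-2.8,-2.9,0],[0,-2.8,-2.95,0],[0,-2.8,-2.95,0],[0,-2.8,-2.95,0],[0,-2.8,-2.95,0],[0,-2.5,-2.7,0],[0,-1.9,-2,0]]]' 0.4
python3 -m handwheel '[[[3,0,0,0],[3,0,0,0],[1,0,0,0],[0,0,0,0],[0,0,0,0],[0,0,0,0]]]' 0.4
cat >> h.py <<'E'
def tray(P,z,x,y,nm=''):
    s=P[(abs(P[:,2]-z)<5)&(abs(P[:,0]-x)<85)&(abs(P[:,1]-y)<85)]
    if len(s)>50: (c,sz,a)=cv2.minAreaRect(s[:,:2].astype(np.float32)); print(nm,len(s),np.median(s[:,2]).round(1),np.round(c,1),np.round(sz,1),'deg',round(a,2))
E
python3 - <<'E'
from h import *
p,d,m=cap('wrist','w24'); P=cloud(d,m).reshape(-1,3)
need(438.8,-223.7,58.5,0.102+np.pi/2)
tray(P,90,438,-225,'blue'); tray(P,48,607,-207,'grey')
p,d,m=cap('top'); P=cloud(d,m).reshape(-1,3); tray(P,48,607,-207,'grey top')
p,d,m=cap('scene'); P=cloud(d,m).reshape(-1,3); tray(P,48,607,-207,'grey sc')
E
```

```text
time: 46.13
tool_pos: [438.1, -216.5, 275.5]
tcp_rot: [-1.637, 1.57, -1.535]
contact_force: [0.4, -0.3, 0.6]
grip_width: 36.6
time: 46.63
tool_pos: [440.8, -215.3, 206.3]
tcp_rot: [-0.661, 1.569, -0.557]
contact_force: [-0.7, -0.7, 0.6]
grip_width: 36.6
t 46.68 pos [ 440.9 -215.3  206.5] jawyaw 1.674 tilt [ 0.002 -0.001 -1.   ] j6 -2.29 grip 36.8 F [ 0.9 -0.2  0.4]
turn 0.002 shift cm [14.8  -0.79 -0.33] rows 4 per row x8 [ 1.85  -0.099 -0.041]
blue 2777 90.1 [ 437.7 -225.5] [129.3 110.4] deg 5.92
grey 575 47.8 [ 586.4 -212. ] [ 90.2 105.8] deg 4.75
grey top 480 48.0 [ 609.2 -210.4] [130.9 110.7] deg 5.76
grey sc 647 47.8 [ 608.8 -212.8] [133.6 110.8] deg 5.77
```

View pics/w24.png

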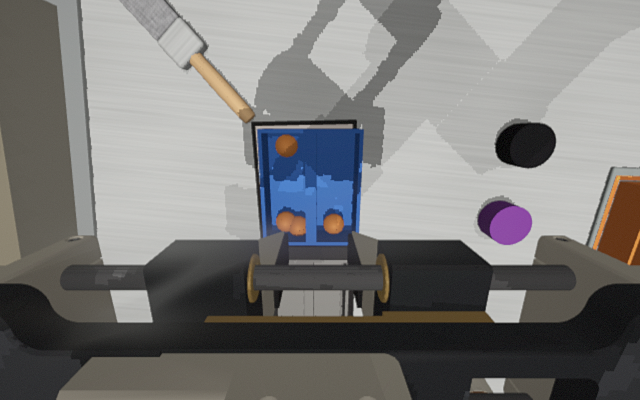

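```bash
python3 -m handwheel '[[[2,-0.8,-0.25,0],[3,0,0,0],[3,0,0,0],[3,0,0,0],[2,0,0,0],[1.2,0,0,0],[0.6,0,0,0],[0,0,0,0]]]' 0.4
python3 -m handwheel '[[[0,0,0,0],[0,0,0,0]]]'
python3 - <<'E'
from h import *
need(438,-224,58.5,0.102+np.pi/2)
E
python3 -m handwheel '[[[0,0,0,0],[0,0,0,0],[0,0,0,0],[0,0,0,0],[0,0,0,0]]]' 0
python3 -m handwheel '[[[-1,0,0,0],[-2,0,0,0],[-3,0,0,0],[-3,0,0,0],[-1,0,0,0],[0,0,0,0],[0,0,0,0]]]'
python3 - <<'E'
from h import *
need(608.7,-211,100,0.1+np.pi/2)
p,d,m=cap('wrist','w25'); P=cloud(d,m).reshape(-1,3); tray(P,48,438,-225,'white')
E
```

```text
time: 47.45
tool_pos: [438.2, -223.0, 56.5]
tcp_rot: [2.326, 1.569, 2.429]
contact_force: [0.5, 0.5, 0.1]
grip_width: 36.6
time: 47.62
tool_pos: [439.2, -223.7, 58.3]
tcp_rot: [-0.685, 1.568, -0.581]
contact_force: [-0.7, -0.1, 0.4]
grip_width: 36.7
t 47.62 pos [ 439.2 -223.7   58.3] jawyaw 1.674 tilt [ 0.002 -0.001 -1.   ] j6 -2.3 grip 36.7 F [-0.7 -0.1  0.4]
turn 0.001 shift cm [-0.02 -0.01 -0.13] rows 1 per row x8 [-0.003 -0.002 -0.016]
time: 48.03
tool_pos: [438.6, -223.4, 57.4]
tcp_rot: [-0.568, 1.57, -0.465]
contact_force: [-0.5, -0.8, 1.8]
grip_width: 12.0
time: 48.62
tool_pos: [438.2, -223.1, 156.8]
tcp_rot: [1.694, 1.571, 1.798]
contact_force: [-0.8, 0.5, -1.9]
grip_width: 11.6
t 48.62 pos [ 438.2 -223.1  156.8] jawyaw 1.674 tilt [-0.  0. -1.] j6 -2.3 grip 11.6 F [-0.8  0.5 -1.9]
turn 0.003 shift cm [ 5.68 -0.5  17.09] rows 5 per row x8 [ 0.71  -0.063  2.136]
white 327 48.3 [ 375.6 -232.7] [  2.1 109.2] deg 5.92
```

View pics/w25.png

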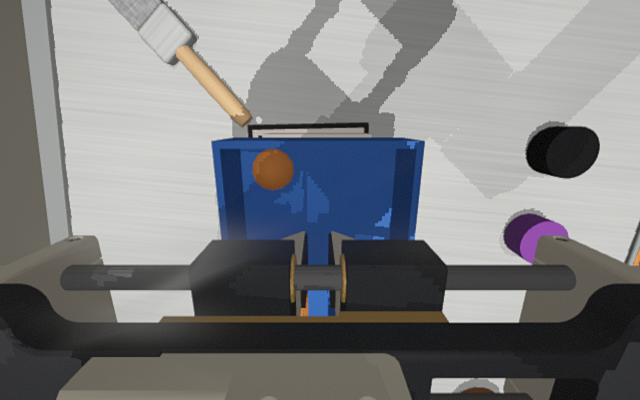

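```bash
python3 -m handwheel '[[[0,0,2,0.003],[0,0,3.5,0],[0,-0.2,4,0],[0,-0.2,4,0],[0,-0.1,2.6,0],[0,0,1.1,0],[0,0,0,0],[0,0,0,0]]]'
python3 -m handwheel '[[[2,0,0,0],[3,0,0,0],[2,0,0,0],[0.5,0,0,0],[0,0,0,0],[0,0,0,0],[0,0,0,0]]]'
python3 - <<'E'
from h import *
need(609.4,-211,58.5,0.1+np.pi/2)
cap('scene','s26');p,d,m=cap('wrist','w26')
a=cv2.imread('pics/s26.png'); cv2.imwrite('pics/s26c.png',cv2.resize(a[180:330,180:380],None,fx=3.6,fy=3.6,interpolation=cv2.INTER_CUBIC))
E
```

```text
time: 49.33
tool_pos: [609.0, -210.3, 154.3]
tcp_rot: [2.626, 1.566, 2.727]
contact_force: [-0.9, -0.2, -3.0]
grip_width: 11.6
time: 49.92
tool_pos: [610.7, -211.6, 84.0]
tcp_rot: [-0.538, 1.568, -0.438]
contact_force: [0.0, -0.4, -3.2]
grip_width: 11.4
t 49.92 pos [ 610.7 -211.6   84. ] jawyaw 1.671 tilt [ 0.003 -0.001 -1.   ] j6 -2.12 grip 11.4 F [ 0.  -0.4 -3.2]
turn -0.0 shift cm [ 2.55  0.08 -0.13] rows 1 per row x8 [ 0.318  0.009 -0.016]
```

View pics/s26c.png

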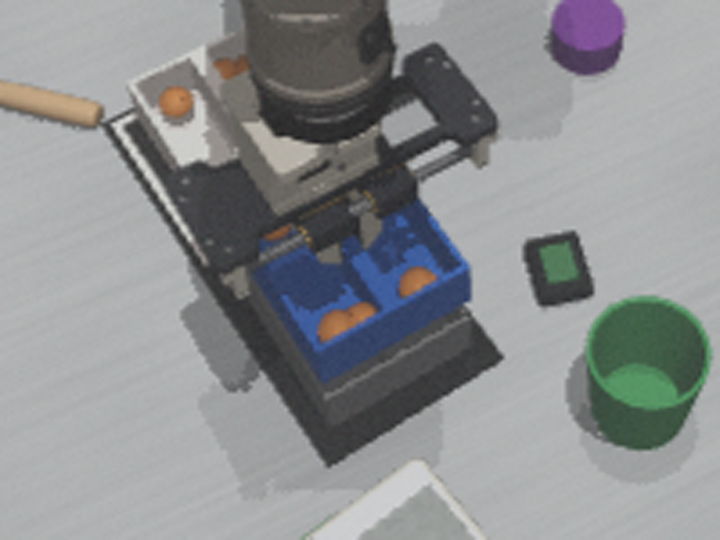

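View pics/w26.png

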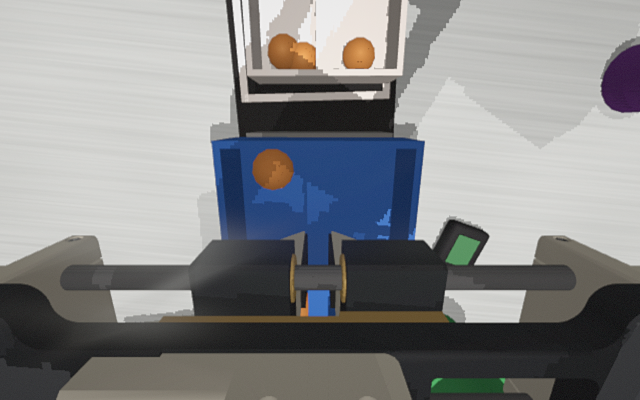

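Lowering.

```bash
python3 -m handwheel '[[[0.8,0.05,-0.1,0],[0.6,0,0,0],[0.4,0,0,0],[0.2,0,0,0],[0.2,0,0,0],[0,0,0,0],[0,0,0,0],[0,0,0,0]]]'
python3 - <<'E'
from h import *
need(609.4,-211,58.5,0.1+np.pi/2)
E
```

```text
time: 50.68
tool_pos: [609.2, -210.6, 60.3]
tcp_rot: [-0.342, 1.57, -0.241]
contact_force: [-0.9, -0.3, -4.4]
grip_width: 11.5
t 50.68 pos [ 609.2 -210.6   60.3] jawyaw 1.671 tilt [ 0. -0. -1.] j6 -2.12 grip 11.5 F [-0.9 -0.3 -4.4]
turn 0.0 shift cm [ 0.18 -0.04  0.02] rows 1 per row x8 [ 0.022 -0.005  0.002]
```

```bash
python3 -m handwheel '[[[0.15,0,0,0],[0.1,0,0,0],[0,0,0,0],[0,0,0,0],[0,0,0,0]]]'
python3 -m handwheel '[[[0,0,0,0],[0,0,0,0],[0,0,0,0],[0,0,0,0]]]' 0.4
python3 -m handwheel '[[[-2,0,0,0],[-3.5,0,0,0],[-4,0,0,0],[-4,0,0,0],[-2,0,0,0],[0,0,0,0],[0,0,0,0],[0,0,0,0]]]'
python3 -m handwheel '[[[0,0,-2.5,0],[0,0,-4,0],[0,0.2,-4,0],[0,0.2,-3.8,0],[0,0.1,-2.8,0],[0,0,0,0],[0,0,0,0],[0,0,0,0]]]'
python3 - <<'E'
from h import *
p,d,m=cap('wrist','w27'); P=cloud(d,m).reshape(-1,3)
need(438.8,-224,17,0.102+np.pi/2)
tray(P,48,438,-225,'white'); tray(P,90,607,-207,'blue')
p,d,m=cap('top'); P=cloud(d,m).reshape(-1,3); tray(P,90,607,-207,'blue top');
p,d,m=cap('scene','s27'); P=cloud(d,m).reshape(-1,3); tray(P,90,607,-207,'blue sc')
a=cv2.imread('pics/s27.png'); cv2.imwrite('pics/s27c.png',cv2.resize(a[180:330,180:380],None,fx=3.6,fy=3.6,interpolation=cv2.INTER_CUBIC))
E
```

```text
time: 51.1
tool_pos: [609.0, -210.6, 57.6]
tcp_rot: [1.401, 1.571, 1.502]
contact_force: [-0.0, -0.6, -2.3]
grip_width: 12.0
time: 51.43
tool_pos: [609.2, -210.7, 58.0]
tcp_rot: [-0.441, 1.57, -0.341]
contact_force: [-0.4, 1.1, 0.3]
grip_width: 33.6
time: 52.1
tool_pos: [608.4, -210.3, 211.4]
tcp_rot: [2.537, 1.569, 2.637]
contact_force: [0.1, 0.3, -0.2]
grip_width: 36.6
time: 52.77
tool_pos: [438.6, -222.7, 211.8]
tcp_rot: [2.008, 1.57, 2.107]
contact_force: [0.8, -0.6, -0.2]
grip_width: 36.7
t 52.82 pos [ 439.  -222.7  211.9] jawyaw 1.671 tilt [-0.     0.001 -1.   ] j6 -2.3 grip 36.9 F [-0.  -0.2 -0.1]
turn -0.002 shift cm [19.49 -0.15 -0.03] rows 5 per row x8 [ 2.436 -0.018 -0.004]
white 2193 48.1 [ 438.9 -226.1] [129.6 110.3] deg 5.79
blue 310 90.1 [ 580.9 -213.7] [ 38.6 107.2] deg 7.0
blue top 554 89.9 [ 609.3 -210.1] [131.5 110.4] deg 5.49
blue sc 685 89.9 [ 609.5 -212.4] [133.1 111.5] deg 5.79
```

View pics/s27c.png

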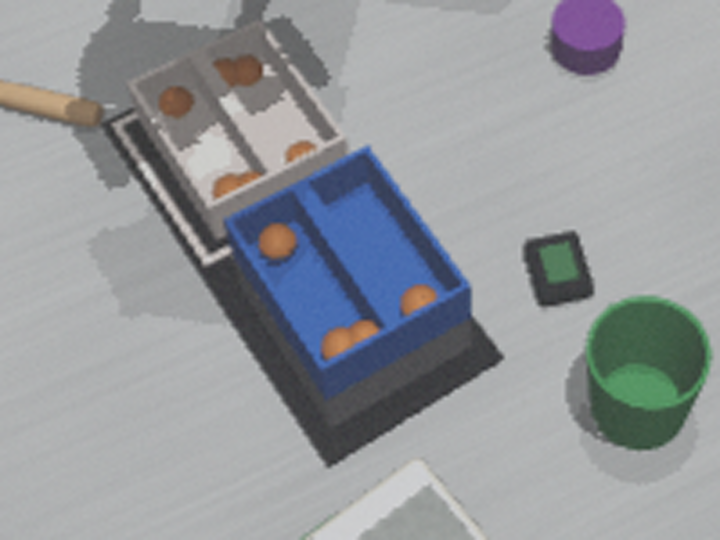

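```bash
python3 -m handwheel '[[[3,-0.15,0,-0.002],[4,0,0,0],[4,0,0,0],[3,0,0,0],[2.5,0,0,0],[1.5,0,0,0],[0.9,0,0,0],[0.4,0,0,0]]]' 0.4
python3 -m handwheel '[[[0.1,0,0,0],[0,0,0,0],[0,0,0,0]]]'
python3 - <<'E'
from h import *
need(438.8,-224.4,17,0.102+np.pi/2)
E
python3 -m handwheel '[[[0,0,0,0],[0,0,0,0],[0,0,0,0],[0,0,0,0],[0,0,0,0]]]' 0
python3 -m handwheel '[[[-1,0,0,0],[-2,0,0,0],[-3.5,0,0,0],[-4,0,0,0],[-3,0,0,0],[-1,0,0,0],[0,0,0,0],[0,0,0,0]]]'
python3 - <<'E'
from h import *
need(609,-210.7,142,0.1+np.pi/2)
p,d,m=cap('wrist','w28')
E
```

```text
time: 53.58
tool_pos: [438.4, -223.6, 17.9]
tcp_rot: [2.361, 1.568, 2.464]
contact_force: [-0.5, 0.7, 0.8]
grip_width: 36.9
time: 53.83
tool_pos: [439.3, -224.6, 19.5]
tcp_rot: [-0.68, 1.569, -0.578]
contact_force: [0.3, 0.0, -0.5]
grip_width: 36.9
t 53.83 pos [ 439.3 -224.6   19.5] jawyaw 1.673 tilt [ 0.002 -0.001 -1.   ] j6 -2.3 grip 36.9 F [ 0.3  0.  -0.5]
turn 0.0 shift cm [ 0.25  0.03 -0.05] rows 1 per row x8 [ 0.032  0.003 -0.006]
time: 54.25
tool_pos: [438.6, -224.3, 18.9]
tcp_rot: [-0.612, 1.57, -0.51]
contact_force: [-0.3, 0.3, 2.3]
grip_width: 11.8
time: 54.92
tool_pos: [438.3, -224.0, 163.8]
tcp_rot: [-0.483, 1.57, -0.38]
contact_force: [0.6, -0.2, -3.9]
grip_width: 11.5
t 54.92 pos [ 438.3 -224.   163.8] jawyaw 1.673 tilt [ 0. -0. -1.] j6 -2.3 grip 11.5 F [ 0.6 -0.2 -3.9]
turn 0.002 shift cm [ 2.19 -0.38 17.12] rows 5 per row x8 [ 0.274 -0.048  2.14 ]
```

View pics/w28.png

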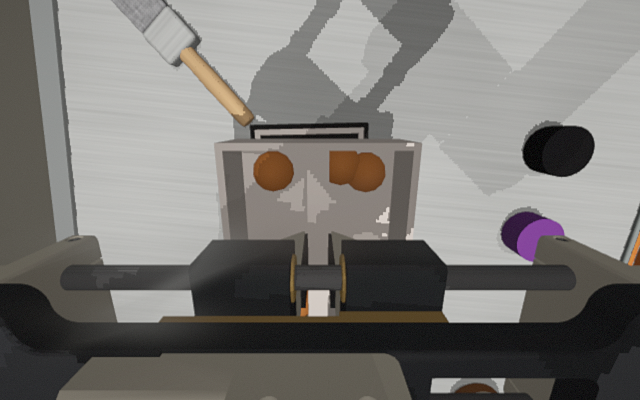

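```bash
python3 -m handwheel '[[[0,0,2,0.002],[0,0,3.5,0],[0,-0.2,4,0],[0,-0.1,4,0],[0,0,2.6,0],[0,0,1.1,0],[0,0,0,0],[0,0,0,0]]]'
python3 -m handwheel '[[[1,0,0,0],[1.5,0,0,0],[1,0,0,0],[0.6,0,0,0],[0.3,0,0,0],[0,0,0,0],[0,0,0,0],[0,0,0,0]]]'
python3 - <<'E'
from h import *
need(609.2,-210.7,103,0.1+np.pi/2)
E
```

```text
time: 55.63
tool_pos: [608.9, -209.3, 160.9]
tcp_rot: [2.626, 1.566, 2.727]
contact_force: [-0.1, -0.8, -2.1]
grip_width: 11.2
time: 56.3
tool_pos: [610.3, -210.2, 120.4]
tcp_rot: [-0.472, 1.569, -0.372]
contact_force: [0.7, -0.3, -1.8]
grip_width: 11.5
t 56.3 pos [ 610.3 -210.2  120.4] jawyaw 1.671 tilt [ 0.001 -0.001 -1.   ] j6 -2.12 grip 11.5 F [ 0.7 -0.3 -1.8]
turn 0.0 shift cm [ 1.74 -0.04 -0.12] rows 1 per row x8 [ 0.217 -0.005 -0.014]
```

```bash
python3 -m handwheel '[[[0.6,-0.05,-0.1,0],[0.4,0,0,0],[0.3,0,0,0],[0.2,0,0,0],[0.1,0,0,0],[0,0,0,0],[0,0,0,0],[0,0,0,0]]]'
python3 -m handwheel '[[[0.15,0,0,0],[0.1,0,0,0],[0,0,0,0],[0,0,0,0],[0,0,0,0]]]'
python3 - <<'E'
from h import *
need(609.2,-210.7,103,0.1+np.pi/2)
E
```

```text
time: 56.97
tool_pos: [609.1, -210.6, 103.8]
tcp_rot: [-0.382, 1.57, -0.282]
contact_force: [0.0, -0.8, -2.3]
grip_width: 11.6
time: 57.38
tool_pos: [609.4, -210.6, 102.9]
tcp_rot: [-0.528, 1.569, -0.427]
contact_force: [-3.5, 2.3, 7.1]
grip_width: 11.2
t 57.38 pos [ 609.4 -210.6  102.9] jawyaw 1.671 tilt [ 0.002 -0.001 -1.   ] j6 -2.12 grip 11.2 F [-3.5  2.3  7.1]
turn 0.0 shift cm [-0.01 -0.   -0.02] rows 1 per row x8 [-0.002 -0.001 -0.002]
```

```bash
python3 -m handwheel '[[[0,0,0,0],[0,0,0,0],[0,0,0,0],[0,0,0,0]]]' 0.4
python3 -m handwheel '[[[-2,0,0,0],[-3.5,0,0,0],[-4,0,0,0],[-4,0,0,0],[-3,0,0,0],[0,0,0,0],[0,0,0,0]]]'
python3 -m handwheel '[[[0,2,-2,0],[0,2.8,-2.8,0],[0,2.8,-2.8,0],[0,2.8,-2.8,0],[0,2.8,-2.8,0],[0,2,-2,0],[0,0,0,0],[0,0,0,0]]]'
python3 - <<'E'
from h import *
need(480,0,250)
for c in ('top','scene','wrist'):
    p,d,m=cap(c,c+'30'); P=cloud(d,m).reshape(-1,3); tray(P,174-42,607,-207,c+' white'); tray(P,48,462,262,c+' orange')
    s=P[(P[:,2]>135)&(P[:,2]<156)&(abs(P[:,0]-631)<22)&(abs(P[:,1]-275)<22)]; print(' tin top',len(s),s.mean(0).round(1) if len(s) else '')
    if c=='top': cv2.imwrite('pics/t30c.png',cv2.resize(p[60:320,110:470,::-1],None,fx=2.2,fy=2.2,interpolation=cv2.INTER_CUBIC))
E
```

```text
time: 57.72
tool_pos: [609.0, -210.5, 101.0]
tcp_rot: [0.266, 1.571, 0.366]
contact_force: [0.2, 0.2, 0.2]
grip_width: 33.4
time: 58.3
tool_pos: [609.8, -210.9, 268.3]
tcp_rot: [-0.532, 1.566, -0.432]
contact_force: [-0.0, -0.0, -1.0]
grip_width: 37.0
time: 58.97
tool_pos: [441.5, -73.7, 265.4]
tcp_rot: [2.694, 1.57, 2.796]
contact_force: [0.4, 0.4, 0.4]
grip_width: 36.7
t 58.97 pos [441.5 -73.7 265.4] jawyaw 1.672 tilt [-0.001  0.    -1.   ] j6 -2.01 grip 36.7 F [0.4 0.4 0.4]
turn 0 shift cm [1.54 6.94 4.58] rows 3 per row x8 [0.193 0.867 0.573]
top white 300 131.8 [ 611.1 -210.2] [130.5 110.3] deg 5.61
top orange 645 47.9 [461.7 262.1] [130.7 110.7] deg 4.37
 tin top 247 [634.2 278.9 151.3]
scene white 726 131.9 [ 609.8 -212.7] [134.5 111. ] deg 5.88
scene orange 462 47.5 [461.4 259.6] [133.1 116.4] deg 4.59
 tin top 97 [623.9 270.5 151.7]
wrist orange 2025 47.8 [460.3 260.7] [131.3 114.1] deg 4.4
 tin top 0
```

View pics/t30c.png

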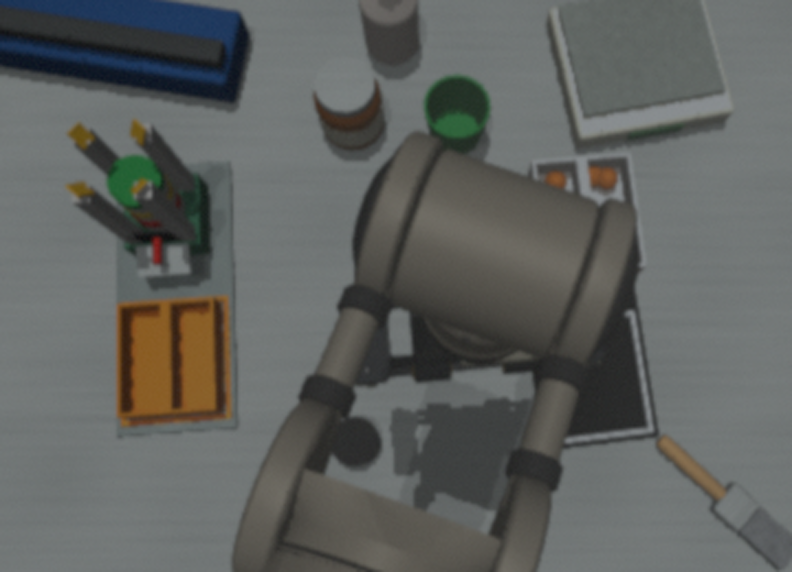

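View pics/scene30.png

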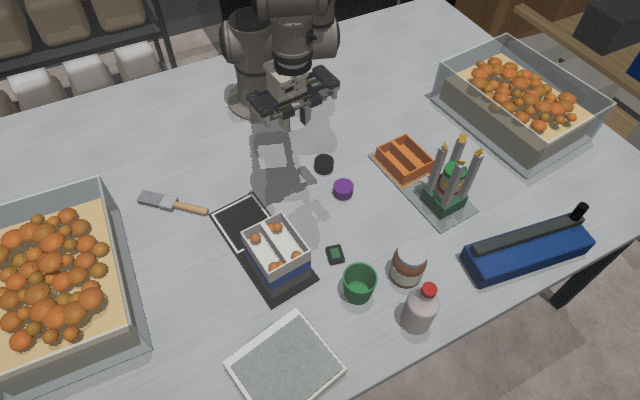

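```bash
python3 -m handwheel '[[[0,0,0,0],[0,0,0,0],[0,0,0,0],[0,0,0,0],[0,0,0,0],[0,0,0,0]]]'
python3 - <<'E'
from plant import bot
print(bot.close_job(), bot.get_obs()['time'])
E
```

```text
time: 59.62
tool_pos: [442.6, -74.6, 266.0]
tcp_rot: [1.746, 1.571, 1.846]
contact_force: [-0.4, 0.2, -0.3]
grip_width: 37.0
the job is handed in; nothing more can be done
the job is handed in; nothing more can be done
```

The job is handed in, at about 60 s of the 210 s limit, and my last checks showed every part of it met. `close_job` gives no verdict.

**Trays**
- I set white and then blue aside on the mat, carried the orange tray to the bay, then put blue and then white back on grey.
- The orange tray lies flat about 1–2 mm from the bay centre, with its angle within about 0.01 rad.
- Blue is within about 1 mm of grey, and white within about 2 mm of blue. Both are at the expected heights.
- The grey tray sits about 3–4 mm from where the stack first measured, well inside its 40 mm limit.

**Tins**
- Only red, yellow and green were on the table. No blue or white tin was in any picture.
- They went into the magazine in the order red, yellow, green, with no guide contact that showed in the force readings.
- They have sunk fully. The top lid is at 151–152 mm, where three tins should end.
- I left the black and purple look-alikes alone.

The timer, jar, cup and brush look unmoved in the last pictures; I did not measure them again. The arm stood clear of everything when I handed in.

**Disagreements**
- The top and scene cameras differ by 2–3 mm in y, so I judged the placings by relative measurements.
- The gripper read about 54.5 mm when holding the 56 mm tins. Each tin still looked level and centred in the wrist pictures, and a depth check on the red one agreed.

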